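Chock three rollers in a carrying caddy and carry it level to the mat

ROBOT

A 6-joint arm with a two-finger parallel gripper is mounted at the origin on a cart in front of the work surface, level with it; the furniture and walls round the work are solid. World frame = base frame: x ahead of the robot, y to its left, z up, the work surface at z = 0. Lengths are in mm, angles in rad, forces in N, time in s.
With the tool pointing down it reaches from about 400 to 925 mm from the base axis. Payload 12.5 kg.
Tool frame: the origin (TCP) lies at the very end of the fingers, on their centre line; the grasp point (between the pads) lies 19 mm behind it; x points along the fingers, y is the direction in which the jaws open and shut, and the axes are right-handed (so a half turn about x gives the same grasp; the last joint's range is limited). The gripper opens to 95 mm and grips with 3 to 60 N. Pads are 20 mm wide; open, the fingers measure 119 mm over their backs; the gripper's body (75 mm by 180 mm) begins 59 mm behind the grasp point.
Start: joints at [1.24, 0.491, 1.559, -0, 1.092, -0.106], TCP at [139.301, 609.296, 214.661] pointing down, gripper open.
Joint ranges: [-3.1, 3.1], [-0.84, 2.19], [0.05, 2.79], [-1.13, 4.28], [0.06, 2.93], [-2.69, 2.69]. Speed limits (rad/s): [2.22, 2.22, 2.79, 3.14, 3.14, 3.14].

INTERFACE

Orientations are given as [roll, pitch, yaw] about the fixed x, y, z axes, in that order (R = Rz(yaw) Ry(pitch) Rx(roll)).
In Python, from cell import env, optics, job gives the robot as it stands.
- The arm moves only by the shell command python3 -m handwheel 'ROWS' [OPENING]. ROWS is JSON, a list of rows, each an object with "travel": the shift along the world's x, y, z in mm, a list of three; "roll": the turn about the world's z in degrees. In form: [{"travel": [dx, dy, dz], "roll": roll}, ...]. A call has 1 to 8 rows; each row is the pose to reach, as a shift and turn from the pose commanded when the call began; what a row does not reach only later rows make up. A row lasts 1/10 s, in which the tool goes at most 50 mm and 8.59 degrees, less where a joint would pass 70% of its speed; a pose out of reach is approached as far as the arm can. A call with a gripper value outside its range is refused whole. OPENING is the closure, from -1 (fully open) to 1 (shut), set as the call begins (- or left out, the last holds). The fingers move at their own pace and stop on an object; the grip force is fixed at half the most. Time passes only in rows, so rows that repeat a pose let the fingers close. It gives the time, the measured TCP pose, the force and the opening at its end, in the units of the state.
- env.state(): the state, without advancing time (a new reading comes with each control period).
- optics.read_camera(name): name is "scene" or "side" or "wrist"; returns the picture (420x560x3 uint8, red, green, blue); there is no depth.
- optics.camera_params(name): a dict with "fx", "fy", "cx", "cy" (pixels), "world_from_camera" (4x4, takes a point from camera to world coordinates). Camera axes: x right, y up, looking along -z (the intrinsics and any distortion apply to the point x, -y, -z); pixel columns grow to the right and rows downward; lengths in mm; the calibration is good to about 2 mm. The wrist camera is an equidistant fisheye: a pixel r from the principal point sees the ray r / f radians off the axis. A picture is of the moment at which its call begins: read the wrist's pose just before it. camera_params takes no time and is no camera call; for the wrist camera it gives the pose at the moment of the call.
- job.job_done(): hands the job in, once; it reports no verdict.
The state is a dict: "t": time; "joints": joint angles; "qvel": joint speeds; "tau": joint torques, N m; "eef_pos": TCP position; "tcp_rot": TCP orientation; "ft_force": force on the tool from outside, world axes, zero at the start; "moment": the same for the moment, N m; "opening": opening from 0.0 (shut) to 1.0 (fully open).
Only numpy, scipy, OpenCV 4.12 (cv2) and the standard library are available. Lean on these libraries where they do the work, as an engineer would, in place of code of your own. Each camera call takes 0.05 s, during which the arm holds its last target.

TASK

Load the two amber rollers from the V-blocks into the blue caddy's wide bay, lying on their sides beside the one already there, and push the yellow chock up behind the last so that all three are packed tight against the tall rubber-faced end wall and cannot roll apart. Only when the row is chocked, pick the caddy up by its black handle, carry it level and set it squarely in the middle of the green mat with the row still tight. Leave the tape roll, red marker and black cap where they are.

Things in the scene. Friction and masses are not known exactly. Their poses are not given: they have to be found in the camera images.
- caddy: blue sheet-metal carrying caddy, 251 (its x) x 174 (its y) mm, loose, standing on the table, 0.5 kg, 0.86 kg loaded. Origin: centre of its underside, z up. Floor 4 mm thick; side walls and the low end wall (-x end) 30 mm high. A divider (y = -30 mm, 44 mm high) parts the wide bay (+y side) from a narrow bay with four fixed metal housings (42 mm to their tops)
- bay (a point): centre of the wide roller bay's floor, at caddy x = 0, y = +28 mm, 4 mm above the underside; axes as the caddy's. Bay 112 mm wide (y), from the low end wall at x = -122 mm to the stop at x = +120 mm. Rollers lie across it, axes along y. Three packed against the stop have their centres at x = 97, 51 and 5 mm, 23 mm above this floor
- stop (a point): middle of the black rubber face of the tall end wall (48 mm high), the stop for the rollers, at caddy x = +120 mm, y = +28 mm, 23 mm above the bay floor; axes as the caddy's
- handle (a point): middle of the black handle bar that stands beside the divider: 150 mm long (caddy x), 14 mm thick (caddy y), 24 mm high, from 67 to 91 mm above the caddy's underside; this point at caddy x = +5, y = -36, z = 79 mm. Posts at caddy x = -60 and +60 mm, a 23 mm open window below the bar. Axes as the caddy's. The loaded caddy is heavier on the wide bay's side, so grip firmly
- roller_1_centre (a point): centre of an amber plastic-covered roller with metal ends, 46 mm diameter x 100 mm long, about 0.085 kg, loose, lying in V-block 1 at the start with its centre about 52 mm above the table; its y axis is the roller's axis
- roller_2_centre (a point): centre of a second, equal roller, lying in V-block 2 at the start; its y axis is the roller's axis
- roller_3_centre (a point): centre of a third, equal roller, lying loose in the caddy's wide bay at the start, its axis (its y) along the caddy's y, from nearly touching the stop to about 40 mm off it. Rollers roll at a touch
- chock_mid (a point): middle of the loose yellow chock, standing on the table, half-way up: 56 mm long (x), 92 wide (y), 70 high, about 0.1 kg. Its +x end is the black rubber nose, hollowed to fit under a roller, whose centre is then 38 mm ahead of this point. Body behind the nose 20 mm high (26 at the back). In the caddy the nose faces the stop (chock +x along caddy +x); home behind three packed rollers, this point is at caddy x = -33 mm
- chock_rib (a point): middle of the grip area of the chock's upright rib, 22 mm behind (-x of) chock_mid and 52 mm above the chock's underside: the rib is 12 mm thick (chock x), 46 mm wide (y), its top 70 mm above the underside. Axes as the chock's
- v_block_1: grey steel V-block, 33 (x, along its groove) x 40 x 34 mm, held fast to the table; origin at the centre of its underside
- v_block_2: the other, equal V-block, held fast to the table
- mat_centre (a point): middle of the upper face of a thin green mat with a pale border line, 285 (x) x 218 (y) mm, 3 mm thick, fixed to the table; the caddy must finish square to it, either way round
- tape_roll: roll of masking tape lying flat, 100 mm across, 25 mm high, a loose bystander; origin at the centre of its underside
- red_marker: red and white marker pen, 124 mm long (its y), 18 mm high, a loose bystander; origin at the centre of its underside
- cap: black round cap, 83 mm across, 10 mm high, a loose bystander; origin at the centre of its underside
Mind the look-alikes: they are no part of the job. What is shaped like the part that bears roller_2_centre but white is not meant.

How it is judged (in metres and radians):
On the way, in this order (a step that is already met when the one before it is completed fails the run):
1. the three rollers lie in a tight row against the stop wall with the chock home behind them, all let go, the caddy standing on the table (x of each of roller_1_centre, roller_2_centre, roller_3_centre in the frame of caddy above -0.007 m and y of roller_1_centre in the frame of caddy between 0.014 and 0.042 m and z of roller_1_centre in the frame of caddy between 0.021 and 0.031 m and y of roller_2_centre in the frame of caddy between 0.014 and 0.042 m and z of roller_2_centre in the frame of caddy between 0.021 and 0.031 m and y of roller_3_centre in the frame of caddy between 0.014 and 0.042 m and z of roller_3_centre in the frame of caddy between 0.021 and 0.031 m and x of chock_mid in the frame of caddy between -0.04 and -0.02 m and z of chock_mid in the frame of caddy below 0.043 m and y of chock_mid in the frame of caddy above 0 m and angle between the x axis of chock_mid and the x axis of caddy, either way round below 0.15 rad and contact force between the fingers and chock below 0.2 N and contact force between the fingers and roller_1 below 0.2 N and contact force between the fingers and roller_2 below 0.2 N and contact force between the fingers and roller_3 below 0.2 N and height (world z) of caddy below 0.006 m), for 0.2 s.
2. the caddy is lifted clear with the row still chocked (x of each of roller_1_centre, roller_2_centre, roller_3_centre in the frame of caddy above -0.007 m and y of roller_1_centre in the frame of caddy between 0.014 and 0.042 m and z of roller_1_centre in the frame of caddy between 0.021 and 0.032 m and y of roller_2_centre in the frame of caddy between 0.014 and 0.042 m and z of roller_2_centre in the frame of caddy between 0.021 and 0.032 m and y of roller_3_centre in the frame of caddy between 0.014 and 0.042 m and z of roller_3_centre in the frame of caddy between 0.021 and 0.032 m and x of chock_mid in the frame of caddy between -0.043 and -0.02 m and z of chock_mid in the frame of caddy below 0.044 m and y of chock_mid in the frame of caddy above 0 m and angle between the x axis of chock_mid and the x axis of caddy, either way round below 0.15 rad and height (world z) of caddy above 0.02 m), for 0.2 s.
At the end, for the whole second after the job is handed in: Caddy flat on the mat, centre within 22 mm of the mat's centre, square to it within 8 degrees; three rollers on the wide bay's floor in a row against the stop, chock square behind, nose to them, at most 10 mm of play in all; all at rest (horizontal distance between caddy and mat_centre below 0.022 m and angle between the x axis of caddy and the x axis of mat_centre, either way round below 0.14 rad and height (world z) of caddy below 0.007 m and angle between caddy's own z axis and vertical below 0.04 rad and linear speed of each of caddy, roller_1, roller_2, roller_3, chock below 0.02 m/s and x of each of roller_1_centre, roller_2_centre, roller_3_centre in the frame of caddy above -0.007 m and y of roller_1_centre in the frame of caddy between 0.014 and 0.042 m and z of roller_1_centre in the frame of caddy between 0.021 and 0.031 m and y of roller_2_centre in the frame of caddy between 0.014 and 0.042 m and z of roller_2_centre in the frame of caddy between 0.021 and 0.031 m and y of roller_3_centre in the frame of caddy between 0.014 and 0.042 m and z of roller_3_centre in the frame of caddy between 0.021 and 0.031 m and x of chock_mid in the frame of caddy between -0.043 and -0.02 m and z of chock_mid in the frame of caddy below 0.043 m and y of chock_mid in the frame of caddy above 0 m and angle between the x axis of chock_mid and the x axis of caddy, either way round below 0.15 rad); the robot touches nothing.
It fails at once if the caddy is tipped more than 11 degrees (angle between caddy's own z axis and vertical above 0.2 rad).
It fails at once if the caddy is lifted while its row of rollers is not chocked (more than 15 mm of play) (height (world z) of caddy above 0.015 m and not ((x of each of roller_1_centre, roller_2_centre, roller_3_centre in the frame of caddy above -0.007 m and y of roller_1_centre in the frame of caddy between 0.014 and 0.042 m and z of roller_1_centre in the frame of caddy between 0.021 and 0.039 m and y of roller_2_centre in the frame of caddy between 0.014 and 0.042 m and z of roller_2_centre in the frame of caddy between 0.021 and 0.039 m and y of roller_3_centre in the frame of caddy between 0.014 and 0.042 m and z of roller_3_centre in the frame of caddy between 0.021 and 0.039 m) and x of chock_mid in the frame of caddy between -0.048 and -0.02 m and z of chock_mid in the frame of caddy below 0.051 m and y of chock_mid in the frame of caddy above 0 m and angle between the x axis of chock_mid and the x axis of caddy, either way round below 0.15 rad)).
It fails at once if a bystander (tape roll, marker or cap) is moved more than 25 mm (distance of any of tape_roll, red_marker, cap from where it was at the start of the episode above 0.025 m).
It also fails if it takes over 72 s, if anything falls off the work surface, if the arm or the gripper's body presses on something with over 40 N, if the wrist force passes 120 N, or if a joint passes its speed limit or range.

## Working session

There is one attempt and no reset: what is moved stays moved. The work goes in short steps, Python scripts to look and compute and a shell command to move; the robot and the scene stay as the last step left them, time stands still between calls to the robot, and variables do not carry over. Pictures are saved under pics/ and viewed, and the job is handed in when it is done.

```bash
ls -a; mkdir -p pics
python3 - <<'E'
from cell import env, optics, job
import cv2,numpy as np
print(env.state())
for n in ["scene","side","wrist"]:
    p=optics.camera_params(n); print(n,{k:(np.round(v,3).tolist() if hasattr(v,'__len__') else v) for k,v in p.items()})
    im=optics.read_camera(n); cv2.imwrite(f"pics/{n}0.png",im[:,:,::-1])
E
```

```text
.
..
pics
{'t': 0.0, 'joints': array([ 1.24040731e+00,  4.91522934e-01,  1.55944387e+00,  4.01176716e-05,
        1.09174668e+00, -1.05625791e-01]), 'qvel': array([ 5.47585066e-04,  4.40846571e-04,  3.36892910e-04,  7.53582393e-04,
        4.47093584e-04, -9.89181554e-05]), 'tau': array([-4.85470937e-04, -6.12648010e+01, -2.58184952e+01,  6.92013488e-02,
        4.82780510e-02, -1.49703887e-04]), 'eef_pos': array([139.1985901 , 609.04182168, 214.08643949]), 'tcp_rot': array([-1.7081567 ,  1.56967493, -1.93293843]), 'ft_force': array([ 0.35815689,  0.38735602, -0.42844097]), 'moment': array([-0.00792807, -0.03496259,  0.00032661]), 'opening': 1.0006210453720696}
scene {'fx': 429.6427016742615, 'fy': 429.6427016742615, 'cx': 286.6992336237637, 'cy': 209.0139426608807, 'world_from_camera': [[0.862, 0.261, -0.435, 155.699], [-0.507, 0.413, -0.757, -784.472], [-0.018, 0.872, 0.489, 606.425], [0.0, 0.0, 0.0, 1.0]]}
side {'fx': 431.4598279247944, 'fy': 431.4598279247944, 'cx': 276.7940422014883, 'cy': 207.7918899498141, 'world_from_camera': [[0.996, 0.043, -0.076, 496.664], [-0.087, 0.587, -0.805, -987.951], [0.01, 0.808, 0.589, 828.581], [0.0, 0.0, 0.0, 1.0]]}
wrist {'fx': 325.19226210127806, 'fy': 325.19226210127806, 'cx': 284.94583236183587, 'cy': 208.29880362038065, 'world_from_camera': [[0.223, -0.933, -0.284, 58.932], [0.975, 0.213, 0.067, 626.74], [-0.002, -0.292, 0.956, 383.819], [0.0, 0.0, 0.0, 1.0]]}
```

View pics/scene0.png

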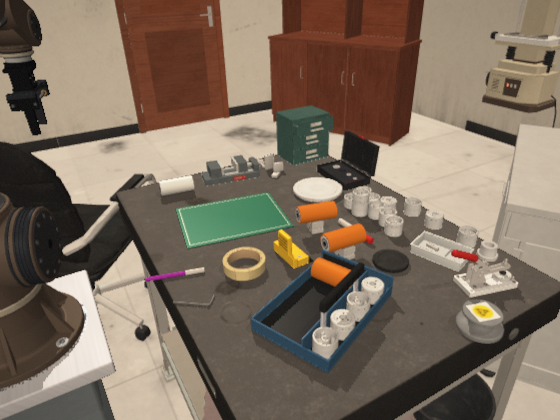

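View pics/side0.png

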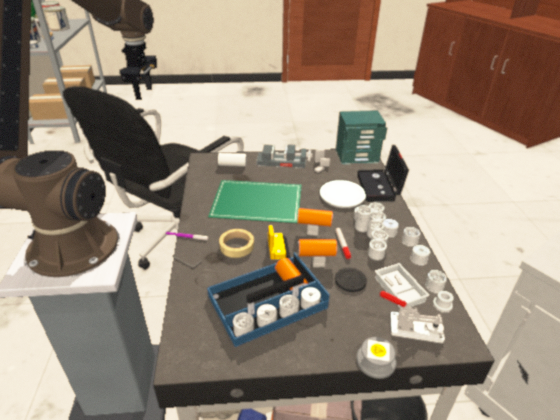

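View pics/wrist0.png

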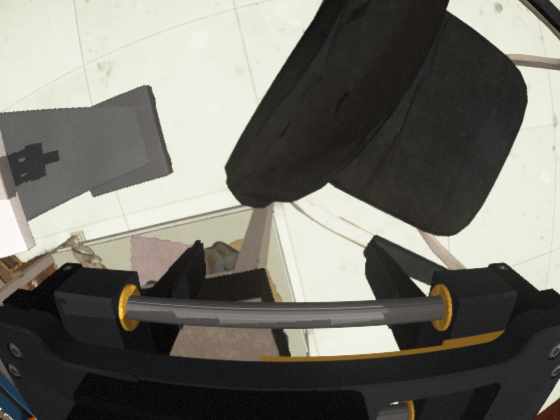

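The amber rollers are at scene (317,212) and (343,237), with the third in the caddy at (332,272). The chock is at (290,250) and the mat at (233,218). The look-alikes are a white roller at (177,186), a purple pen at (175,275) and a red pen at (465,255). Next I'll crop in close.

```bash
cat > h.py <<'E'
import numpy as np, cv2
from cell import env, optics
def ray(n,u,v,P=None):
    P=P or optics.camera_params(n); W=np.array(P["world_from_camera"])
    x=(u-P["cx"])/P["fx"]; y=(v-P["cy"])/P["fy"]
    if n=="wrist":
        r=np.hypot(x,y); s=np.sin(r)/r if r>1e-9 else 1
        d=np.array([x*s,-y*s,-np.cos(r)])
    else: d=np.array([x,-y,-1.])
    d=W[:3,:3]@d; return W[:3,3],d/np.linalg.norm(d)
def onz(n,u,v,z,P=None):
    o,d=ray(n,u,v,P); return (o+d*(z-o[2])/d[2])
def proj(n,p,P=None):
    P=P or optics.camera_params(n); W=np.array(P["world_from_camera"])
    c=W[:3,:3].T@(np.array(p,float)-W[:3,3]); x,y,z=c[0],-c[1],-c[2]
    if n=="wrist":
        t=np.arctan2(np.hypot(x,y),z); h=np.hypot(x,y)+1e-12; a,b=t*x/h,t*y/h
    else: a,b=x/z,y/z
    return np.array([P["cx"]+P["fx"]*a,P["cy"]+P["fy"]*b])
def tri(rs):
    A=np.zeros((3,3));b=np.zeros(3)
    for o,d in rs:
        M=np.eye(3)-np.outer(d,d);A+=M;b+=M@o
    p=np.linalg.solve(A,b); return p,[np.linalg.norm((np.eye(3)-np.outer(d,d))@(p-o)) for o,d in rs]
def crop(im,x0,y0,w,h,s,fn):
    c=cv2.resize(im[y0:y0+h,x0:x0+w],None,fx=s,fy=s,interpolation=cv2.INTER_CUBIC)
    cv2.imwrite(fn,c[:,:,::-1])
E
python3 - <<'E'
from h import *
a=cv2.imread("pics/scene0.png")[:,:,::-1]; b=cv2.imread("pics/side0.png")[:,:,::-1]
crop(a,220,180,200,150,4,"pics/s1.png"); crop(b,195,200,170,127,4.7,"pics/d1.png")
def quad(m):
    c=max(cv2.findContours(m,0,1)[0],key=cv2.contourArea); return cv2.approxPolyDP(c,0.03*cv2.arcLength(c,True),True)[:,0],c
for n,im in(("scene",a),("side",b)):
    hsv=cv2.cvtColor(np.ascontiguousarray(im),cv2.COLOR_RGB2HSV)
    g=cv2.inRange(hsv,(55,80,60),(90,255,255)); g[:,300:]=0; g=cv2.morphologyEx(g,cv2.MORPH_CLOSE,np.ones((5,5)))
    q,_=quad(g); P=np.array([onz(n,*p,3)[:2] for p in q]); print(n,"mat",q.tolist(),P.round().tolist(),P.mean(0).round(1))
    o=cv2.inRange(hsv,(5,170,120),(14,255,255))
    for c in cv2.findContours(o,0,1)[0]:
        if cv2.contourArea(c)>80: print("orange",cv2.contourArea(c),[np.round(x,1) for x in cv2.minAreaRect(c)])
E
```

```text
scene mat [[292, 224], [267, 192], [176, 209], [187, 247]] [[663.0, 71.0], [695.0, 276.0], [421.0, 322.0], [383.0, 115.0]] [540.4 195.8]
orange 645.0 [array([329.3, 272.1]), array([37.5, 21.2]), np.float64(22.2)]
orange 674.5 [array([344.2, 236.8]), array([19.5, 43.3]), np.float64(73.1)]
orange 579.0 [array([317.3, 211.1]), array([17.5, 38.6]), np.float64(80.2)]
side mat [[209, 214], [295, 222], [299, 189], [222, 181]] [[386.0, 122.0], [653.0, 61.0], [690.0, 244.0], [424.0, 315.0]] [538.1 185.5]
orange 1538.5 [array([499.3,  10.8]), array([128.1,  22.4]), np.float64(14.3)]
orange 291.0 [array([367.3,  38.5]), array([13.1, 79. ]), np.float64(7.2)]
```

View pics/s1.png

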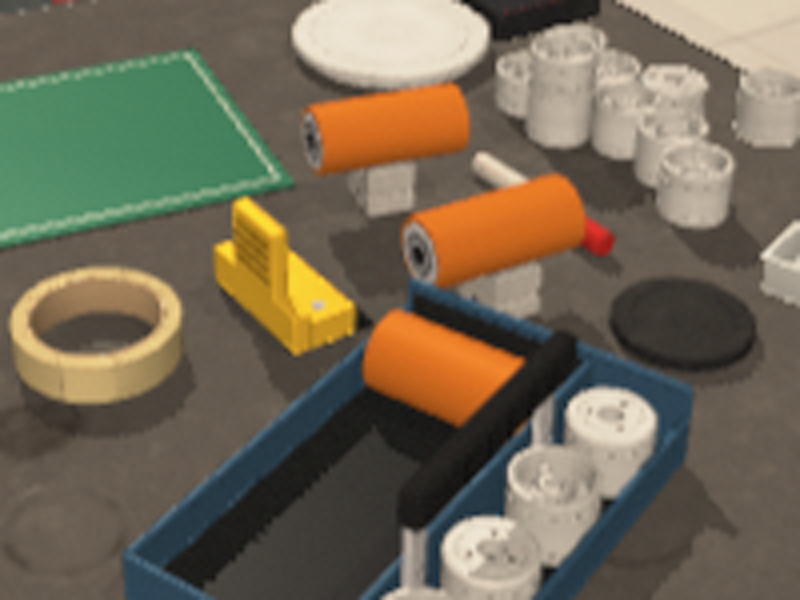

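View pics/d1.png

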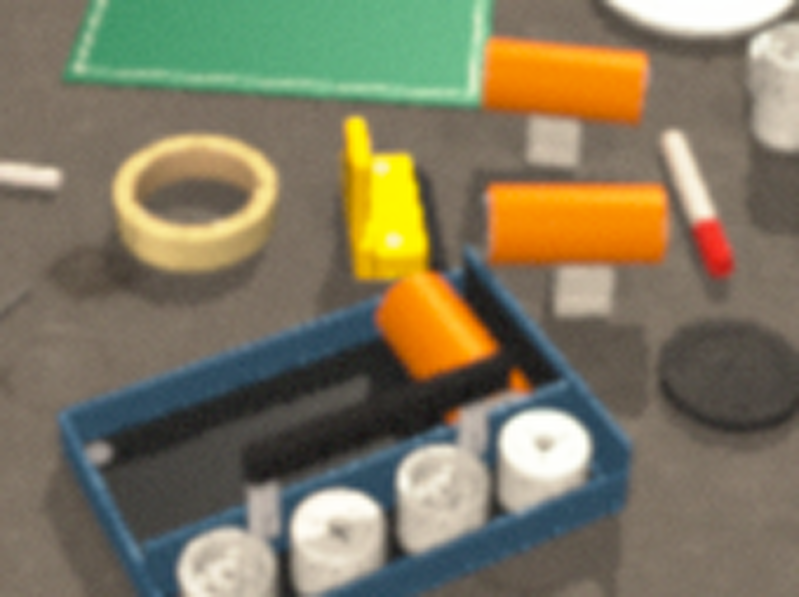

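Run:
```python
from h import *
from scipy.spatial.transform import Rotation as R
s=env.state(); print(R.from_euler('xyz',s["tcp_rot"]).as_matrix().round(3))
sp=lambda x,y:(220+x/4,180+y/4); dp=lambda x,y:(195+x/4.7,200+y/4.7)
def T(nm,a,b): 
    p,e=tri([ray("scene",*sp(*a)),ray("side",*dp(*b))]); print(nm,p.round(1),np.round(e,1))
T("roller_far",(388,128),(566,80)); T("roller_near",(495,231),(577,224))
T("chock rib top",(258,212),(357,125)); T("handle end R",(560,350),(500,362)); T("handle end L",(415,505),(262,462))
T("caddy corner stopdivider low",(690,390),(625,450)); T("caddy low far corner",(130,552),(68,415))
T("roller3",(440,365),(445,335))
T("cap",(683,325),(728,372));T("tape",(97,330),(197,200));T("mark",(540,195),(695,200))
for n,q in(("scene",(97,330)),): print(onz("scene",*sp(*q),12))
```

```text
[[-0.     0.223  0.975]
 [-0.001  0.975 -0.223]
 [-1.    -0.001 -0.   ]]
roller_far [707.7  18.4  51.8] [0. 0.]
roller_near [ 692.3 -117.1   51.6] [0.6 0.6]
chock rib top [570.4 -47.5  72.2] [3. 3.]
handle end R [ 628.1 -252.8   79. ] [0.9 0.9]
handle end L [ 503.6 -305.7   74.6] [0.2 0.2]
caddy corner stopdivider low [ 689.3 -286.6   48.3] [1.4 1.4]
caddy low far corner [ 401.8 -217.4   24.1] [1.2 1.2]
roller3 [ 609.3 -178.8   28.2] [0.2 0.2]
cap [ 767.2 -200.5    8.1] [0.7 0.7]
tape [472.3 -31.1  11. ] [1.1 1.1]
mark [778.4 -55.2  13.6] [2.3 2.3]
[472.11197928 -30.59378067  12.        ]
```

```bash
python3 -m handwheel '[{"travel":[30,-35,12],"roll":0},{"travel":[60,-75,25],"roll":0},{"travel":[90,-115,37],"roll":0},{"travel":[120,-155,50],"roll":0},{"travel":[145,-195,60],"roll":0},{"travel":[170,-235,70],"roll":0},{"travel":[195,-275,75],"roll":0},{"travel":[220,-315,80],"roll":0}]' -1
python3 -m handwheel '[{"travel":[30,-35,0],"roll":0},{"travel":[60,-75,0],"roll":0},{"travel":[90,-115,0],"roll":0},{"travel":[120,-155,0],"roll":0},{"travel":[150,-195,0],"roll":0},{"travel":[180,-235,0],"roll":0},{"travel":[210,-275,0],"roll":0},{"travel":[240,-315,0],"roll":0}]'
python3 -m handwheel '[{"travel":[0,-30,0],"roll":0},{"travel":[0,-40,0],"roll":0},{"travel":[0,-40,0],"roll":0},{"travel":[0,-40,0],"roll":0}]'
python3 - <<'E'
from h import *
import pickle
P=optics.camera_params("wrist"); im=optics.read_camera("wrist"); pickle.dump((P,im),open("w1.pkl","wb"))
cv2.imwrite("pics/w1.png",im[:,:,::-1]); print(env.state()["eef_pos"],env.state()["t"],np.array(P["world_from_camera"]).round(2).tolist())
E
```

```text
t: 0.95
eef_pos: [359.9, 292.4, 295.1]
tcp_rot: [0.756, 1.57, 0.532]
ft_force: [0.7, 0.6, 0.2]
opening: 1.002
t: 1.75
eef_pos: [600.1, -22.7, 294.5]
tcp_rot: [2.62, 1.57, 2.395]
ft_force: [0.9, 0.6, 0.7]
opening: 1.001
t: 2.15
eef_pos: [599.0, -59.8, 294.8]
tcp_rot: [1.762, 1.57, 1.537]
ft_force: [-0.4, 0.7, 0.1]
opening: 0.999
[599.03935449 -59.43780033 294.91251478] 2.2 [[0.22, -0.93, -0.28, 518.64], [0.97, 0.21, 0.07, -42.37], [-0.0, -0.29, 0.96, 464.47], [0.0, 0.0, 0.0, 1.0]]
```

View pics/w1.png

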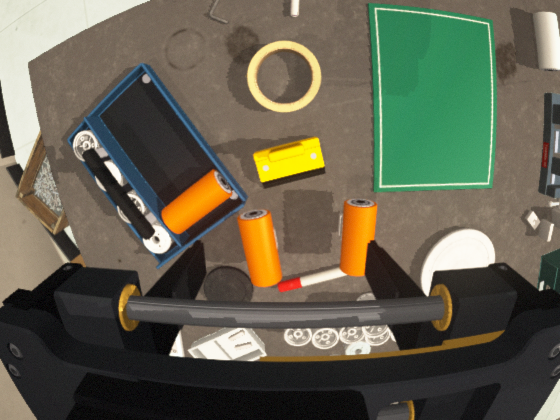

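The wrist view shows everything: roller A (near one) at (260,248), roller B (far one) at (358,237), chock at (290,158), caddy at (155,165) and mat at (432,98). I'll crop it to pick out the features.

Run:
```python
from h import *
import pickle
P,im=pickle.load(open("w1.pkl","rb"))
crop(im,55,55,200,220,2.7,"pics/w1c.png"); crop(im,225,120,160,170,3.5,"pics/w1r.png"); 
hsv=cv2.cvtColor(im,cv2.COLOR_RGB2HSV)
o=cv2.inRange(hsv,(5,170,120),(14,255,255))
for c in cv2.findContours(o,0,1)[0]:
    if cv2.contourArea(c)>200:
        r=cv2.minAreaRect(c); print(np.round(r[0],1),np.round(r[1],1),r[2],cv2.boundingRect(c))
        b=cv2.boxPoints(r); 
g=cv2.inRange(hsv,(55,80,60),(90,255,255)); g[:,:360]=0;g[200:]=0; g=cv2.morphologyEx(g,cv2.MORPH_CLOSE,np.ones((5,5)))
c=max(cv2.findContours(g,0,1)[0],key=cv2.contourArea)
W=np.array([onz("wrist",*p,3,P)[:2] for p in c[:,0].astype(float)],np.float32); print("mat",cv2.minAreaRect(W))
y=cv2.inRange(hsv,(22,170,120),(32,255,255)); y[:,:240]=0;y[:130]=0;c=max(cv2.findContours(y,0,1)[0],key=cv2.contourArea); print("chock px",cv2.minAreaRect(c))
```

```text
[248.8 251.1] [71.8 18. ] 84.8826904296875 (237, 216, 25, 71)
[346.4 236.9] [25.4 70.5] 17.4027042388916 (340, 201, 30, 74)
[194.4 202.8] [32.6 72.4] 53.13010025024414 (161, 169, 71, 65)
mat ((539.6607055664062, 191.76576232910156), (217.35813903808594, 283.6795959472656), 79.87220764160156)
chock px ((288.7059020996094, 159.32354736328125), (31.044557571411133, 67.18236541748047), 75.96376037597656)
```

View pics/w1c.png

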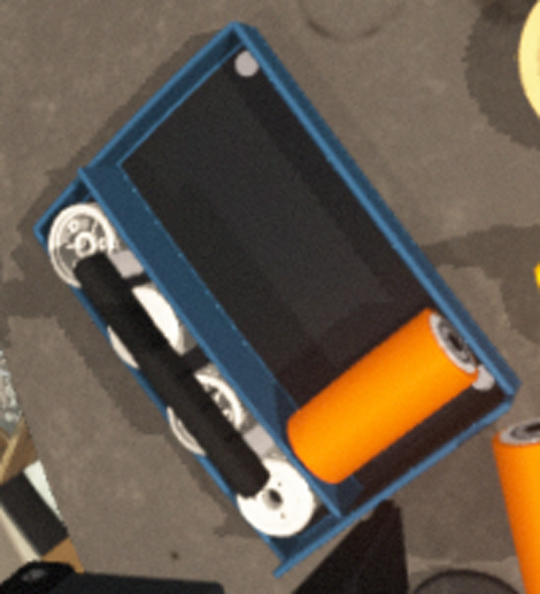

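View pics/w1r.png

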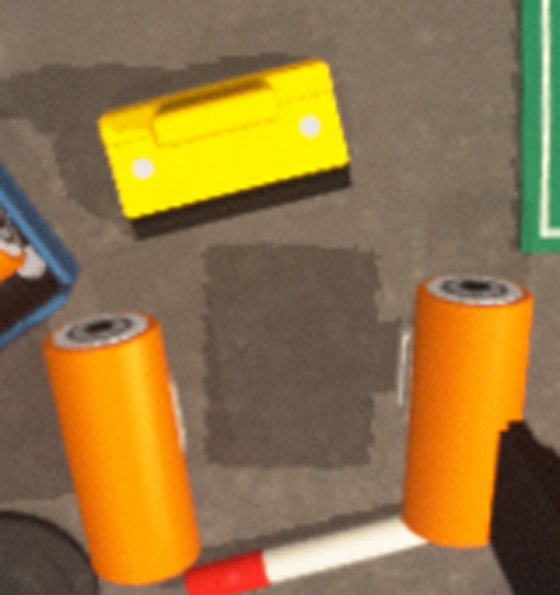

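```bash
cat > rl.py <<'E'
from h import *
def roller(im,P,box,z,v=False):
    x0,y0,x1,y1=box
    hsv=cv2.cvtColor(im,cv2.COLOR_RGB2HSV); m=cv2.inRange(hsv,(3,140,70),(20,255,255)); k=np.zeros_like(m);k[y0:y1,x0:x1]=255;m&=k
    c=max(cv2.findContours(m,0,1)[0],key=cv2.contourArea)
    # use horizontal plane at axis height; silhouettes in plane -> minAreaRect
    W=np.array([onz("wrist",*p,z,P)[:2] for p in c[:,0].astype(float)],np.float32)
    (cx,cy),(a,b),t=cv2.minAreaRect(W)
    if a<b: t+=90
    return (cx,cy),sorted((a,b)),(t+90)%180-90
E
python3 - <<'E'
from rl import *
import pickle
P,im=pickle.load(open("w1.pkl","rb"))
print("A",roller(im,P,(230,200,290,300),52)); print("B",roller(im,P,(335,190,390,285),52)); print("3",roller(im,P,(155,160,240,240),27))
c=lambda x,y:(55+x/2.7,55+y/2.7)
for nm,q,z in(("low+y",(235,25),30),("low-y",(38,232),30),("stop+y",(517,388),48),("stop-y",(277,575),48),("h1",(88,262),91),("h2",(255,485),91)):
    print(nm,onz("wrist",*c(*q),z,P)[:2].round(1))
d=lambda x,y:(225+x/3.5,120+y/3.5)
for nm,q,z in(("dot1",(143,168),23),("dot2",(310,125),23),("rib1",(157,124),70),("rib2",(272,92),70),("nose1",(133,232),0),("nose2",(348,185),0),("A end",(102,327),52),("A far",(148,570),52),("B end",(473,288),52)):
    print(nm,onz("wrist",*d(*q),z,P)[:2].round(1))
E
```

```text
A ((695.0524291992188, -117.97662353515625), [47.35186767578125, 117.02483367919922], -4.077888488769531)
B ((708.8203125, 17.615503311157227), [47.77568054199219, 115.22404479980469], -13.233329772949219)
3 ((612.8034057617188, -199.36090087890625), [47.951744079589844, 115.47078704833984], -67.23831748962402)
low+y [ 398.7 -219.9]
low-y [ 465.8 -376.1]
stop+y [ 618.  -118.2]
stop-y [ 691.8 -281.1]
h1 [ 496.9 -303.3]
h2 [ 625.3 -249.8]
dot1 [587.5 -85.5]
dot2 [585.3 -17.9]
rib1 [566.1 -72.5]
rib2 [564.  -31.1]
nose1 [616.6 -98.3]
nose2 [616.9  -6.3]
A end [ 639.1 -112.6]
A far [ 746.1 -121.2]
B end [655.5  29.4]
```

```bash
python3 -m handwheel '[{"travel":[6,-45,0],"roll":0},{"travel":[12,-90,0],"roll":0},{"travel":[18,-135,0],"roll":0},{"travel":[24,-180,0],"roll":0},{"travel":[26,-200,0],"roll":0},{"travel":[26,-205,0],"roll":0},{"travel":[26,-205,0],"roll":0}]' -1
python3 - <<'E'
from h import *
import pickle
P=optics.camera_params("wrist"); im=optics.read_camera("wrist"); pickle.dump((P,im),open("w2.pkl","wb"))
cv2.imwrite("pics/w2.png",im[:,:,::-1]); crop(im,180,90,230,180,3.4,"pics/w2c.png"); print(env.state()["eef_pos"],env.state()["t"],np.array(P["world_from_camera"])[:3,3])
E
```

```text
t: 2.9
eef_pos: [625.3, -264.6, 294.6]
tcp_rot: [2.18, 1.57, 1.955]
ft_force: [0.3, 0.4, 0.7]
opening: 0.998
[ 625.39703492 -263.90874443  294.82980212] 2.95 [ 545.00699312 -247.17047427  464.32551938]
```

View pics/w2.png

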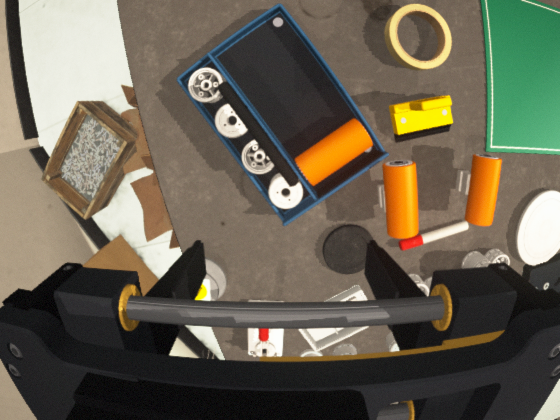

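View pics/w2c.png

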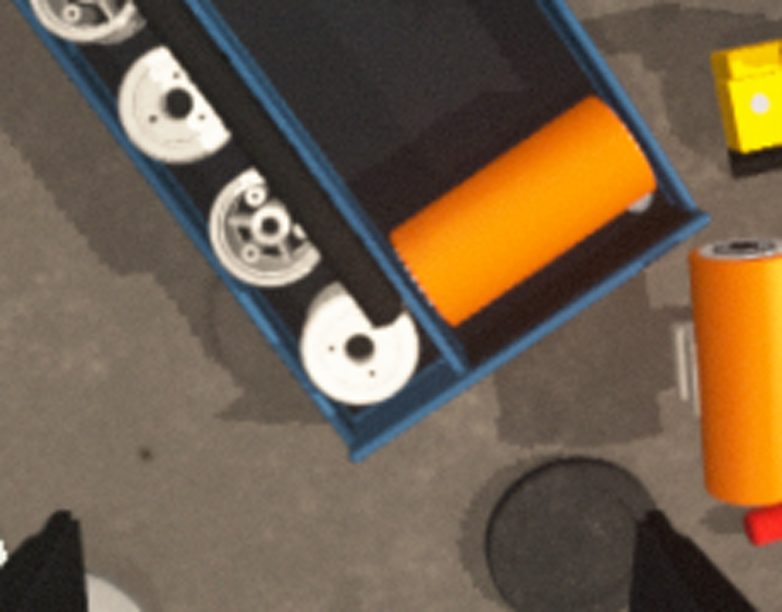

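Run:
```python
from rl import *
import pickle
P,im=pickle.load(open("w2.pkl","rb"))
crop(im,165,0,140,110,5,"pics/w2d.png")
print("3",roller(im,P,(290,110,385,200),27)); print("A",roller(im,P,(380,155,420,245),52))
c=lambda x,y:(180+x/3.4,90+y/3.4)
L=[onz("wrist",280,5.5,30,P)[:2],onz("wrist",179,78.5,30,P)[:2]];S=[onz("wrist",*c(706,216),48,P)[:2],onz("wrist",*c(355,460),48,P)[:2]]
print(L,S); 
for a,b in((L[0],L[1]),(S[0],S[1]),(L[0],S[0]),(L[1],S[1])): d=b-a; print(np.linalg.norm(d),np.degrees(np.arctan2(d[1],d[0])))
print((sum(L)+sum(S))/4, "div end", onz("wrist",*c(463,365),46,P)[:2])
print("handle end",onz("wrist",*c(385,315),85,P)[:2])
```

```text
3 ((610.7899780273438, -193.9112091064453), [48.876705169677734, 105.91785430908203], -67.4791145324707)
A ((696.0550537109375, -116.96880340576172), [49.62666320800781, 118.48143005371094], -3.4082107543945312)
[array([ 399.54268222, -221.07078003]), array([ 463.04409641, -376.00680249])] [array([ 624.9366339, -126.0277083]), array([ 692.13141518, -281.91725124])]
167.44432107697108 -67.71344845707019
169.7547885239195 -66.68197770276726
244.61320271142952 22.86395333100955
247.65670447570452 22.328681365587872
[ 544.91370693 -251.25563552] div end [ 663.67902153 -231.88765775]
handle end [ 628.71212155 -256.50414461]
```

View pics/w2d.png

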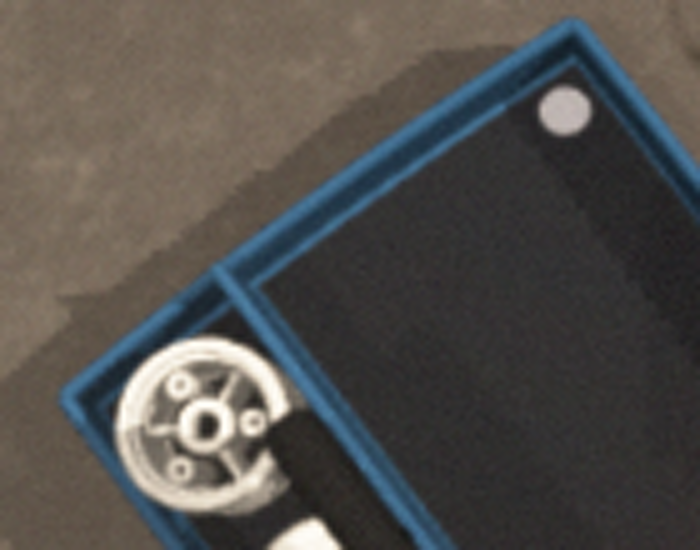

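Caddy is at about (545,-250.5) with yaw 22.7°, and roller 3 sits at caddy x≈82. Next I go over roller A at (691,-117.5), axis -3.7°.

```bash
python3 -m handwheel '[{"travel":[17,37,-20],"roll":5},{"travel":[35,75,-40],"roll":9},{"travel":[52,110,-70],"roll":9},{"travel":[66,146,-100],"roll":9},{"travel":[66,146,-145],"roll":9},{"travel":[66,146,-180],"roll":9},{"travel":[66,146,-180],"roll":9}]' -1
python3 - <<'E'
from h import *
P=optics.camera_params("wrist"); im=optics.read_camera("wrist")
cv2.imwrite("pics/w3.png",im[:,:,::-1]); s=env.state();print(s["eef_pos"],s["joints"])
for f in (-50,50): print(proj("wrist",(691+f,-117.5-f*np.tan(np.radians(3.7)),52),P))
E
```

```text
t: 3.65
eef_pos: [689.1, -116.6, 110.5]
tcp_rot: [2.908, 1.563, 2.843]
ft_force: [-0.7, -0.3, -0.2]
opening: 0.997
[ 690.50773557 -117.61992793  113.7485957 ] [-2.63023050e-01  6.98585043e-01  1.44953251e+00  2.53112166e-04
  9.96841754e-01 -1.76814679e+00]
[285.44091767 161.00299644]
[285.47078285 285.90272223]
```

View pics/w3.png

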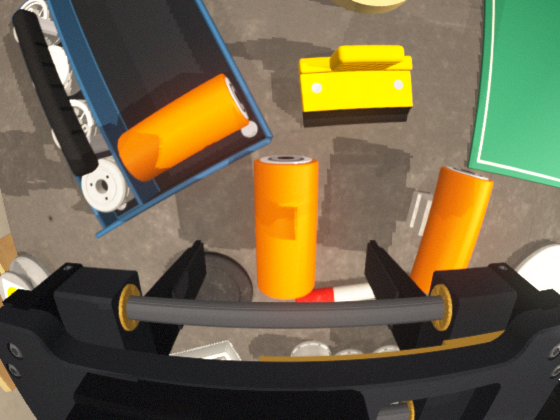

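Roller A at (286,227) is centred between the fingers, so I descend and grip.

```bash
python3 -m handwheel '[{"travel":[-1.5,0,-40],"roll":0},{"travel":[-1.5,0,-70],"roll":0},{"travel":[-1.5,0,-78],"roll":0},{"travel":[-1.5,0,-78],"roll":0},{"travel":[-1.5,0,-78],"roll":0}]' -1
python3 -m handwheel '[{"travel":[0,0,0],"roll":0},{"travel":[0,0,0],"roll":0},{"travel":[0,0,0],"roll":0},{"travel":[0,0,0],"roll":0},{"travel":[0,0,0],"roll":0}]' 1
```

```text
t: 4.2
eef_pos: [691.0, -119.9, 39.3]
tcp_rot: [-0.163, 1.567, -0.231]
ft_force: [-1.1, 0.1, -0.4]
opening: 0.998
t: 4.7
eef_pos: [689.8, -119.7, 36.8]
tcp_rot: [0.684, 1.571, 0.616]
ft_force: [-0.9, 0.6, 0.1]
opening: 0.638
```

```bash
python3 -m handwheel '[{"travel":[0,0,0],"roll":0},{"travel":[0,0,0],"roll":0},{"travel":[0,0,0],"roll":0}]' 1; python3 -m handwheel '[{"travel":[0,0,0],"roll":0},{"travel":[0,0,0],"roll":0}]' 1
```

```text
t: 5.0
eef_pos: [689.9, -117.1, 37.5]
tcp_rot: [1.625, 1.568, 1.558]
ft_force: [-0.3, 14.9, 9.3]
opening: 0.48
t: 5.2
eef_pos: [689.9, -117.1, 37.5]
tcp_rot: [1.607, 1.568, 1.539]
ft_force: [-1.2, 15.3, 9.2]
opening: 0.478
```

```bash
python3 -m handwheel '[{"travel":[0,0,25],"roll":0},{"travel":[0,0,70],"roll":0},{"travel":[-20,-10,90],"roll":-8},{"travel":[-50,-30,95],"roll":-16},{"travel":[-80,-50,95],"roll":-24},{"travel":[-110,-75,95],"roll":-32},{"travel":[-140,-95,95],"roll":-40},{"travel":[-146,-101,95],"roll":-48}]'
python3 -m handwheel '[{"travel":[0,0,0],"roll":-8},{"travel":[0,0,0],"roll":-15.4},{"travel":[0,0,0],"roll":-15.4},{"travel":[0,0,0],"roll":-15.4}]'
python3 - <<'E'
from h import *
P=optics.camera_params("wrist"); im=optics.read_camera("wrist")
cv2.imwrite("pics/w4.png",im[:,:,::-1]); s=env.state();print(s["eef_pos"],s["joints"])
im=optics.read_camera("side"); crop(im,190,190,170,130,4.7,"pics/d4.png")
E
```

```text
t: 6.0
eef_pos: [541.1, -222.2, 131.7]
tcp_rot: [-2.513, 1.57, 2.857]
ft_force: [0.5, 0.3, -0.7]
opening: 0.479
t: 6.4
eef_pos: [543.8, -220.7, 131.6]
tcp_rot: [-2.719, 1.571, 2.393]
ft_force: [1.2, 0.4, -0.8]
opening: 0.481
[ 543.82747216 -220.60531039  131.60652835] [-4.97923611e-01  5.32196598e-01  1.74255665e+00  7.08867958e-05
  8.66864846e-01 -8.98265460e-01]
```

View pics/w4.png

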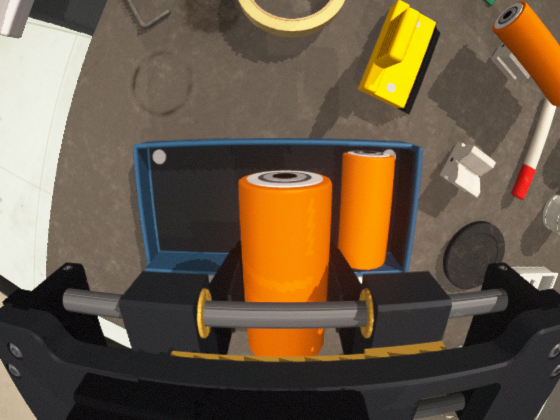

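View pics/d4.png

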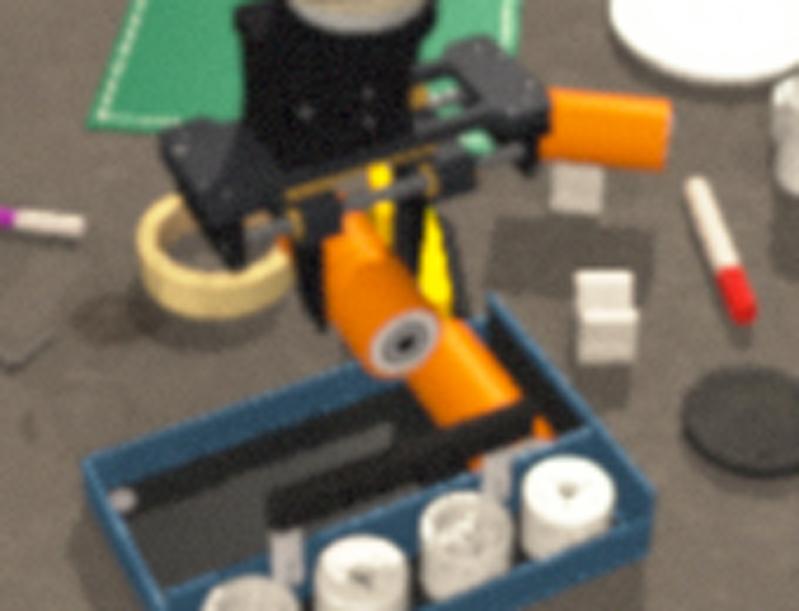

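```bash
cat >> rl.py <<'E'
def cad(p,o=(545,-250.5),yaw=22.7):
    c,s=np.cos(np.radians(yaw)),np.sin(np.radians(yaw)); d=np.array(p[:2])-o; return np.array([c*d[0]+s*d[1],-s*d[0]+c*d[1]]).round(1)
E
python3 - <<'E'
from rl import *
P=optics.camera_params("wrist")
print("end +y",cad(onz("wrist",286,177,147.5,P)), "tcp",cad(env.state()["eef_pos"]))
for nm,q,z in(("c low+y",(134,144),30),("c stop+y",(420,144),48),("in +y wall",(300,149),30),("stopwall bottom-ish",(409,270),48),("low wall",(140,270),30)): print(nm,cad(onz("wrist",*q,z,P)))
o,d=ray("side",190+405/4.7,190+343/4.7); t=(147.5-o[2])/d[2]; print("-y end",cad(o+t*d))
im=cv2.imread("pics/w4.png")[:,:,::-1].copy(); print(roller(im,P,(338,148,400,272),27))
print(cad(roller(im,P,(338,148,400,272),27)[0]))
E
```

```text
end +y [10.6 78.5] tcp [10.5 28. ]
c low+y [-125.2   86.4]
c stop+y [121.2  88. ]
in +y wall [22.6 78.5]
stopwall bottom-ish [125.1 -27.1]
low wall [-136.3  -39.2]
-y end [ 10.6 -25.8]
((613.4515991210938, -199.37115478515625), [49.905357360839844, 112.7099380493164], -67.52700996398926)
[82.9 20.8]
```

```bash
python3 -m handwheel '[{"travel":[0,0,-40],"roll":0},{"travel":[0,0,-80],"roll":0},{"travel":[0,0,-105],"roll":0},{"travel":[0,0,-115],"roll":0},{"travel":[0,0,-116],"roll":0},{"travel":[0,0,-116],"roll":0}]'
python3 -m handwheel '[{"travel":[5,2,0],"roll":0},{"travel":[10,4,0],"roll":0},{"travel":[13,5.5,0],"roll":0},{"travel":[15,6.3,0],"roll":0},{"travel":[17,7.1,0],"roll":0},{"travel":[19,8,0],"roll":0},{"travel":[21,8.8,0],"roll":0},{"travel":[22,9.2,0],"roll":0}]'
python3 -m handwheel '[{"travel":[0,0,0],"roll":0},{"travel":[1,0.4,0],"roll":0},{"travel":[2,0.8,0],"roll":0},{"travel":[2,0.8,0],"roll":0}]'
```

```text
t: 7.1
eef_pos: [544.3, -220.9, 16.5]
tcp_rot: [0.731, 1.57, -0.443]
ft_force: [0.2, -0.6, -0.4]
opening: 0.48
t: 7.9
eef_pos: [566.0, -211.5, 15.6]
tcp_rot: [1.401, 1.571, 0.227]
ft_force: [0.5, 0.0, -0.7]
opening: 0.478
t: 8.3
eef_pos: [567.9, -210.7, 15.7]
tcp_rot: [1.185, 1.571, 0.011]
ft_force: [0.0, 0.3, -1.1]
opening: 0.472
```

```bash
python3 -m handwheel '[{"travel":[-1.5,-0.6,-2],"roll":0},{"travel":[-2.8,-1.2,-3.5],"roll":0},{"travel":[-2.8,-1.2,-3.5],"roll":0},{"travel":[-2.8,-1.2,-3.5],"roll":0}]'
python3 -m handwheel '[{"travel":[0,0,0],"roll":0},{"travel":[0,0,0],"roll":0},{"travel":[0,0,0],"roll":0},{"travel":[0,0,0],"roll":0}]' -0.14
python3 - <<'E'
from h import *
im=optics.read_camera("scene"); crop(im,240,220,170,130,4.7,"pics/s5.png")
im=optics.read_camera("wrist"); cv2.imwrite("pics/w5.png",im[:,:,::-1])
E
```

```text
t: 8.7
eef_pos: [564.9, -212.0, 12.1]
tcp_rot: [-3.037, 1.571, 2.072]
ft_force: [0.2, 0.5, -0.5]
opening: 0.478
t: 9.1
eef_pos: [565.1, -211.9, 12.2]
tcp_rot: [0.954, 1.571, -0.22]
ft_force: [0.2, -0.1, -0.0]
opening: 0.569
```

View pics/s5.png

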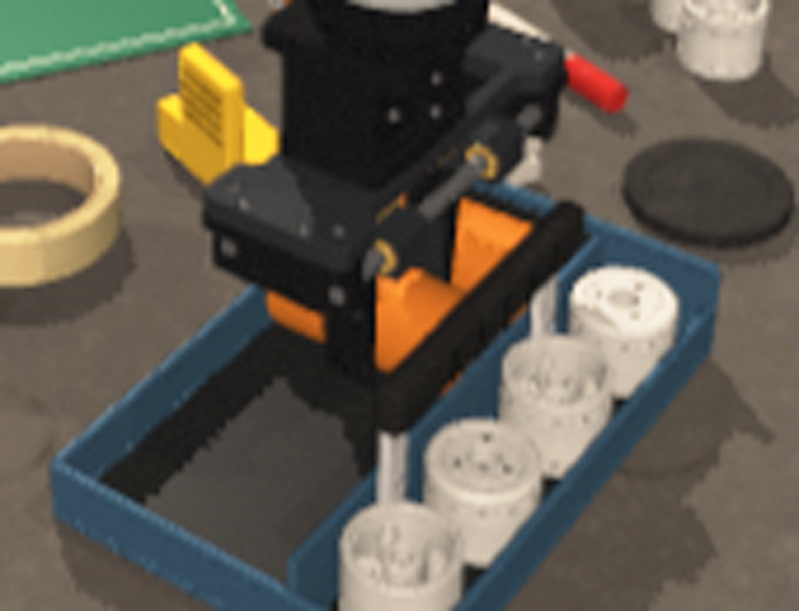

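View pics/w5.png

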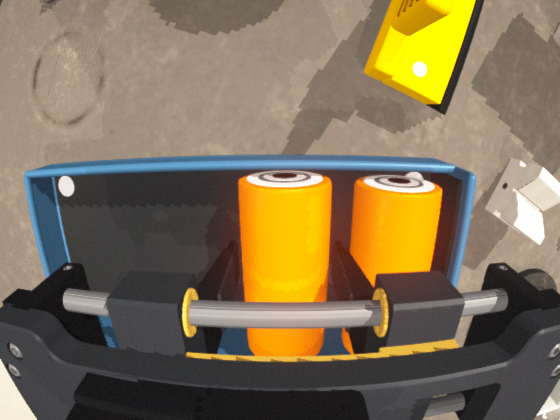

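```bash
python3 -m handwheel '[{"travel":[0,0,25],"roll":0},{"travel":[0,0,65],"roll":0},{"travel":[0,0,105],"roll":0},{"travel":[20,35,115],"roll":8},{"travel":[40,70,115],"roll":16},{"travel":[65,108,115],"roll":24},{"travel":[90,146,110],"roll":32},{"travel":[112,184,105],"roll":40}]' -
python3 -m handwheel '[{"travel":[20,30,0],"roll":8},{"travel":[28,46,-2.5],"roll":14.1},{"travel":[28,46,-2.5],"roll":14.1},{"travel":[28,46,-2.5],"roll":14.1}]' -1
python3 - <<'E'
from rl import *
P=optics.camera_params("wrist"); im=optics.read_camera("wrist")
cv2.imwrite("pics/w6.png",im[:,:,::-1]); s=env.state();print(s["eef_pos"],s["joints"])
for f in (-50,50): print(proj("wrist",(705+f*np.cos(np.radians(13.2)),18-f*np.sin(np.radians(13.2)),52),P))
E
```

```text
t: 10.0
eef_pos: [678.0, -26.2, 117.3]
tcp_rot: [0.452, 1.57, -0.019]
ft_force: [-0.1, -0.3, 0.6]
opening: 0.572
t: 10.4
eef_pos: [704.6, 18.0, 114.4]
tcp_rot: [-2.875, 1.57, -3.107]
ft_force: [-1.2, 0.1, 0.5]
opening: 0.85
[704.58732866  17.38545314 114.60499811] [-6.89282880e-02  7.02404077e-01  1.43855837e+00 -1.23538363e-04
  1.00102855e+00 -1.40695574e+00]
[286.59543778 157.36107019]
[286.60218691 280.80731121]
```

View pics/w6.png

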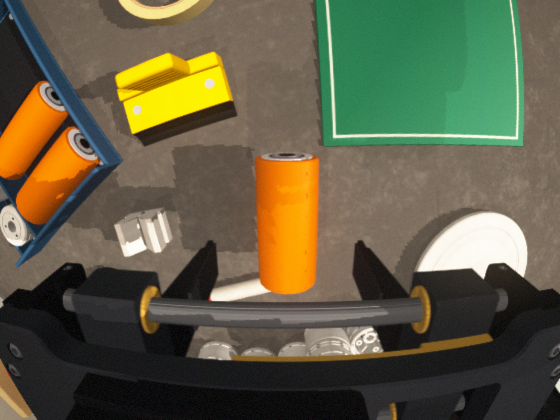

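```bash
python3 -m handwheel '[{"travel":[-1.5,0.4,-40],"roll":0},{"travel":[-1.5,0.4,-70],"roll":0},{"travel":[-1.5,0.4,-78],"roll":0},{"travel":[-1.5,0.4,-78],"roll":0},{"travel":[-1.5,0.4,-78],"roll":0}]' -1
python3 -m handwheel '[{"travel":[0,0,0],"roll":0},{"travel":[0,0,0],"roll":0},{"travel":[0,0,0],"roll":0},{"travel":[0,0,0],"roll":0},{"travel":[0,0,0],"roll":0},{"travel":[0,0,0],"roll":0},{"travel":[0,0,0],"roll":0},{"travel":[0,0,0],"roll":0}]' 1
```

```text
t: 10.95
eef_pos: [704.2, 17.9, 38.2]
tcp_rot: [0.198, 1.569, -0.033]
ft_force: [-0.0, 0.8, 0.5]
opening: 1.001
t: 11.75
eef_pos: [703.9, 19.3, 37.0]
tcp_rot: [0.963, 1.569, 0.733]
ft_force: [2.1, 4.2, 2.3]
opening: 0.477
```

```bash
python3 -m handwheel '[{"travel":[0,0,25],"roll":0},{"travel":[0,0,70],"roll":0},{"travel":[-15,-20,95],"roll":-5},{"travel":[-40,-55,95],"roll":-13},{"travel":[-68,-92,95],"roll":-21},{"travel":[-96,-128,95],"roll":-29},{"travel":[-124,-164,95],"roll":-37},{"travel":[-152,-200,95],"roll":-45}]'
python3 -m handwheel '[{"travel":[-28,-35,0],"roll":-7},{"travel":[-50,-56.7,0],"roll":-9.1},{"travel":[-50,-56.7,0],"roll":-9.1},{"travel":[-50,-56.7,0],"roll":-9.1}]'
python3 - <<'E'
from rl import *
P=optics.camera_params("wrist"); im=optics.read_camera("wrist")
cv2.imwrite("pics/w7.png",im[:,:,::-1]); s=env.state();print(s["eef_pos"],cad(s["eef_pos"]),s["joints"])
E
```

```text
t: 12.55
eef_pos: [550.1, -182.7, 131.7]
tcp_rot: [-0.152, 1.571, -1.173]
ft_force: [0.1, -0.7, -1.0]
opening: 0.482
t: 12.95
eef_pos: [501.3, -238.6, 131.8]
tcp_rot: [1.319, 1.571, 0.144]
ft_force: [0.2, 0.8, -1.6]
opening: 0.476
[ 501.81807102 -238.06938257  131.73394283] [-35.   28.1] [-5.61984859e-01  4.93546040e-01  1.82057271e+00  2.40407216e-04
  8.27183251e-01 -9.58935040e-01]
```

View pics/w7.png

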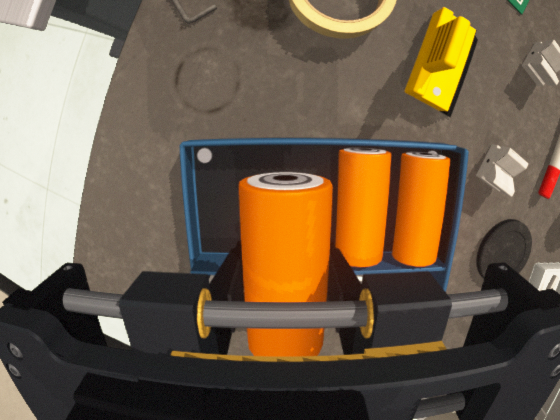

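Run:
```python
from rl import *
P=optics.camera_params("wrist"); im=cv2.imread("pics/w7.png")[:,:,::-1].copy()
print("end",cad(onz("wrist",286,178,147,P)))
for b in((334,148,392,270),(394,148,452,270)):
    r=roller(im,P,b,27); print(cad(r[0]),r[2]-(22.7-90))
for nm,q,z in(("c low+y",(181,143),30),("c stop+y",(467,149),48),("stop outer",(458,262),48)): print(nm,cad(onz("wrist",*q,z,P)))
```

```text
end [-34.7  77.9]
[35.7 22.6] -0.6886035919189482
[92.1 21.4] -0.29555435180664347
c low+y [-124.8   85.5]
c stop+y [122.9  86.2]
stop outer [131.9 -21.9]
```

```bash
python3 -m handwheel '[{"travel":[0,0,-40],"roll":0},{"travel":[0,0,-80],"roll":0},{"travel":[0,0,-105],"roll":0},{"travel":[0,0,-115],"roll":0},{"travel":[0,0,-116],"roll":0},{"travel":[0,0,-116],"roll":0}]'
python3 -m handwheel '[{"travel":[5,2,0],"roll":0},{"travel":[9,3.7,0],"roll":0},{"travel":[12,5,0],"roll":0},{"travel":[15,6.3,0],"roll":0},{"travel":[17,7.1,0],"roll":0},{"travel":[19,8,0],"roll":0},{"travel":[21,8.8,0],"roll":0},{"travel":[23,9.6,0],"roll":0}]'
python3 -m handwheel '[{"travel":[1,0.4,0],"roll":0},{"travel":[2,0.8,0],"roll":0},{"travel":[2,0.8,0],"roll":0},{"travel":[0,0,-2],"roll":0},{"travel":[-1,-0.4,-3.5],"roll":0},{"travel":[-1,-0.4,-3.5],"roll":0}]'
python3 -m handwheel '[{"travel":[0,0,0],"roll":0},{"travel":[0,0,0],"roll":0},{"travel":[0,0,0],"roll":0},{"travel":[0,0,0],"roll":0}]' -0.14
python3 - <<'E'
from rl import *
im=optics.read_camera("wrist"); cv2.imwrite("pics/w8.png",im[:,:,::-1]);print(cad(env.state()["eef_pos"]))
E
```

```text
t: 13.6
eef_pos: [502.3, -238.0, 16.4]
tcp_rot: [0.712, 1.57, -0.461]
ft_force: [0.5, 0.6, -0.3]
opening: 0.477
t: 14.4
eef_pos: [524.6, -228.6, 15.6]
tcp_rot: [2.719, 1.571, 1.544]
ft_force: [0.2, 0.5, -0.7]
opening: 0.478
t: 15.0
eef_pos: [523.2, -229.1, 11.9]
tcp_rot: [-2.612, 1.57, 2.496]
ft_force: [-0.3, 0.9, 0.1]
opening: 0.477
t: 15.4
eef_pos: [523.6, -229.0, 12.3]
tcp_rot: [0.877, 1.571, -0.297]
ft_force: [-0.7, -0.3, -0.4]
opening: 0.57
[-11.5  28.1]
```

View pics/w8.png

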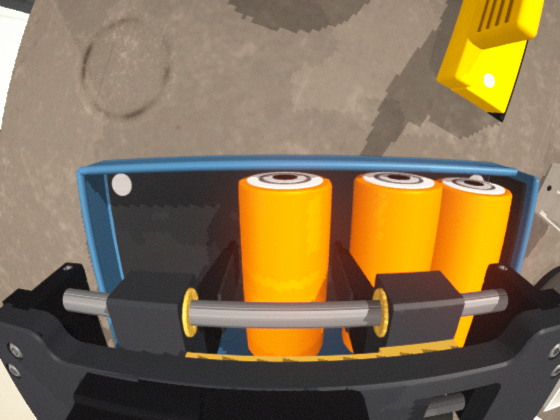

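```bash
python3 -m handwheel '[{"travel":[0,0,25],"roll":0},{"travel":[0,0,65],"roll":0},{"travel":[0,0,110],"roll":0},{"travel":[8,30,125],"roll":-5},{"travel":[18,70,125],"roll":-11},{"travel":[28,115,118],"roll":-18},{"travel":[38,155,108],"roll":-20.7},{"travel":[42,177,103],"roll":-20.7}]' -
python3 -m handwheel '[{"travel":[0,0,0],"roll":0},{"travel":[0,0,0],"roll":0}]' -0.2
python3 - <<'E'
from rl import *
P=optics.camera_params("wrist"); im=optics.read_camera("wrist")
cv2.imwrite("pics/w9.png",im[:,:,::-1]); s=env.state();print(s["eef_pos"],s["joints"],s["opening"])
a=optics.read_camera("side");b=optics.read_camera("scene");crop(a,190,190,170,130,4.7,"pics/d9.png");crop(b,240,200,170,130,4.7,"pics/s9.png")
print(proj("wrist",(565.5,-52,70),P))
E
```

```text
t: 16.25
eef_pos: [565.7, -49.2, 114.7]
tcp_rot: [-2.65, 1.57, 2.098]
ft_force: [-0.0, 0.3, -0.3]
opening: 0.57
t: 16.45
eef_pos: [565.5, -52.0, 115.2]
tcp_rot: [-0.28, 1.571, -1.814]
ft_force: [-0.6, -0.3, -0.2]
opening: 0.598
[565.52906353 -52.59871514 115.34622261] [-2.08967688e-01  5.30955243e-01  1.80399805e+00 -1.80261088e-04
  8.06265722e-01 -2.44240984e-01] 0.602241709549475
[284.57464763 229.88761148]
```

View pics/w9.png

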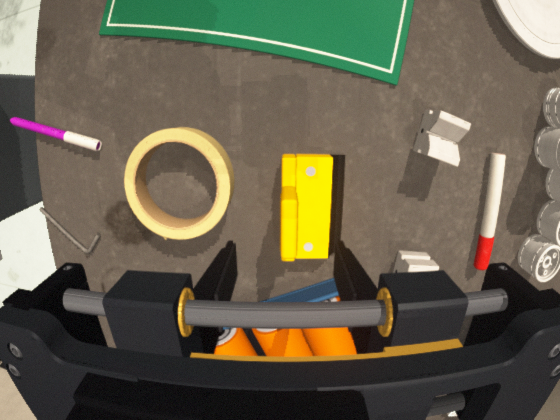

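View pics/d9.png

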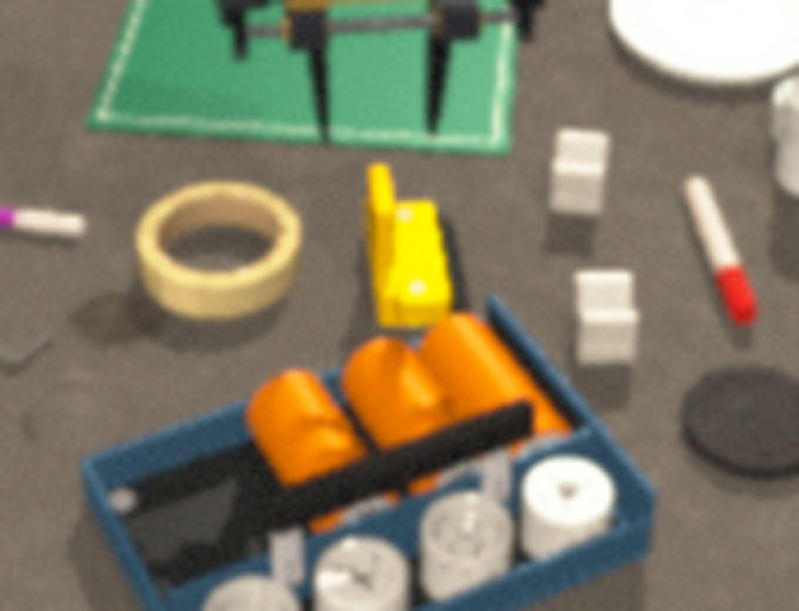

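View pics/s9.png

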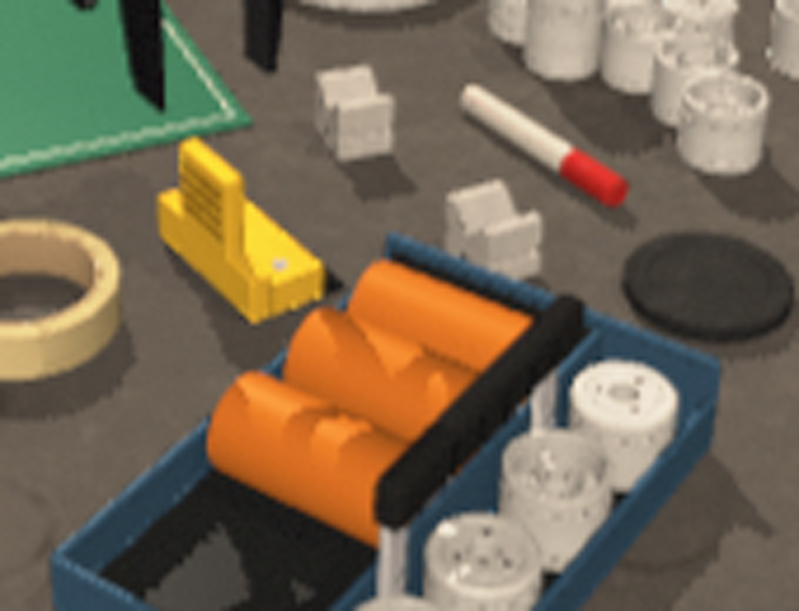

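Run:
```python
from rl import *
P=optics.camera_params("wrist"); im=cv2.imread("pics/w9.png")[:,:,::-1].copy()
crop(im,260,130,100,150,4,"pics/w9c.png")
for q,z in(((289.5,224),70),((289.5,188),70),((288.5,259),70),((310.5,172),23),((308,247),23)): print(onz("wrist",*q,z,P).round(1))
```

```text
[568.8 -48.7  70. ]
[567.8 -22.8  70. ]
[569.2 -76.1  70. ]
[585.6 -19.9  23. ]
[587.3 -86.7  23. ]
```

View pics/w9c.png

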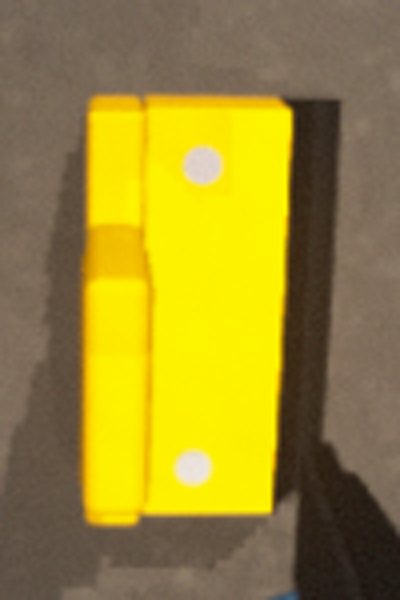

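```bash
python3 -m handwheel '[{"travel":[2.5,-0.7,0],"roll":0},{"travel":[2.5,-0.7,-10],"roll":0},{"travel":[2.5,-0.7,-30],"roll":0},{"travel":[2.5,-0.7,-60],"roll":0},{"travel":[2.5,-0.7,-82],"roll":0},{"travel":[2.5,-0.7,-82],"roll":0}]' 0.3
python3 -m handwheel '[{"travel":[0,0,0],"roll":0},{"travel":[0,0,0],"roll":0},{"travel":[0,0,0],"roll":0},{"travel":[0,0,0],"roll":0},{"travel":[0,0,0],"roll":0},{"travel":[0,0,0],"roll":0}]' 1
```

```text
t: 17.2
eef_pos: [566.4, -52.8, 30.2]
tcp_rot: [-1.815, 1.566, 2.932]
ft_force: [-0.1, 0.0, 0.3]
opening: 0.35
t: 17.8
eef_pos: [568.5, -52.8, 34.2]
tcp_rot: [1.304, 1.569, -0.232]
ft_force: [-1.2, -0.2, 7.6]
opening: 0.125
```

```bash
python3 -m handwheel '[{"travel":[0,0,20],"roll":0},{"travel":[0,0,60],"roll":0},{"travel":[-15,-30,85],"roll":4},{"travel":[-35,-65,90],"roll":10},{"travel":[-60,-105,90],"roll":16},{"travel":[-85,-150,90],"roll":20.7},{"travel":[-105,-188,90],"roll":20.7},{"travel":[-116.8,-206.7,90],"roll":20.7}]'
python3 -m handwheel '[{"travel":[0,0,0],"roll":0},{"travel":[0,0,0],"roll":0}]'
python3 - <<'E'
from rl import *
P=optics.camera_params("wrist"); im=optics.read_camera("wrist")
cv2.imwrite("pics/w10.png",im[:,:,::-1]); s=env.state();print(s["eef_pos"],cad(s["eef_pos"]),s["opening"],s["joints"])
a=optics.read_camera("side");crop(a,170,190,170,130,4.7,"pics/d10.png")
for nm,q in (("low+y",(-125.5,87)),("stop+y",(125.5,87))):
    pass
E
```

```text
t: 18.6
eef_pos: [449.7, -262.0, 123.5]
tcp_rot: [0.314, 1.57, -0.862]
ft_force: [-0.1, 0.7, -0.9]
opening: 0.126
t: 18.8
eef_pos: [451.1, -259.4, 123.3]
tcp_rot: [1.439, 1.571, 0.264]
ft_force: [0.1, 0.2, -0.8]
opening: 0.126
[ 451.40371756 -258.91541204  123.29632905] [-89.6  28.4] 0.12189102985951042 [-6.47854604e-01  4.63937663e-01  1.91255609e+00  3.06740945e-04
  7.64953984e-01 -1.04458846e+00]
```

View pics/w10.png

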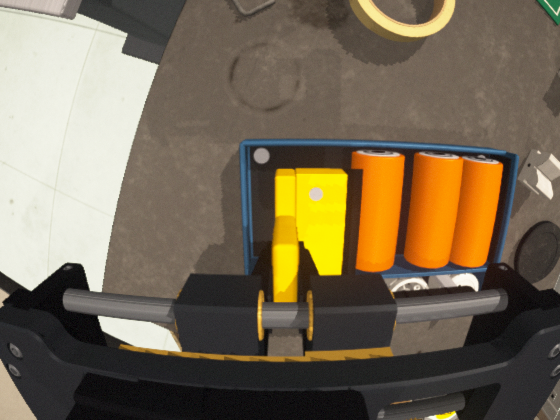

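View pics/d10.png

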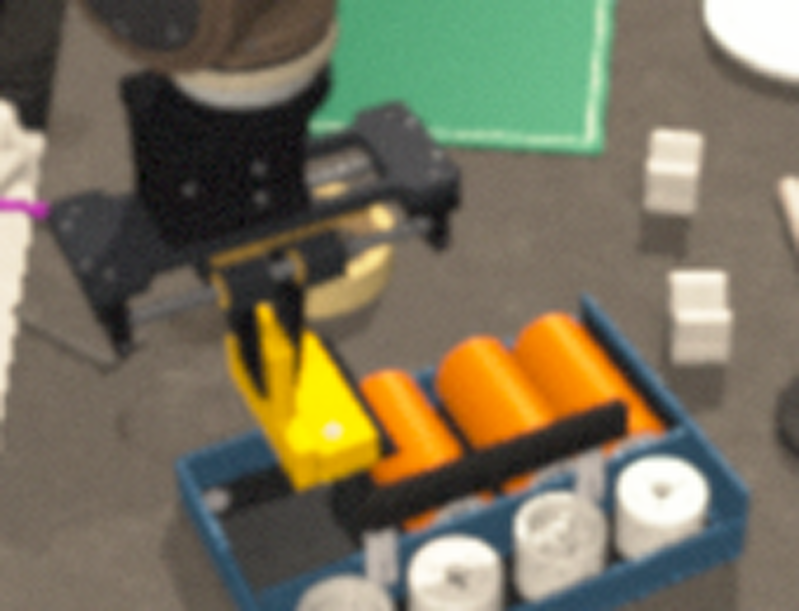

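Run:
```python
from rl import *
P=optics.camera_params("wrist"); im=cv2.imread("pics/w10.png")[:,:,::-1].copy()
print("chock +y edge",cad(onz("wrist",322,169.5,111,P)),"front",cad(onz("wrist",346,215,110,P)), "frontblack",cad(onz("wrist",357,215,105,P)))
for b in((348,148,408,272),(404,150,462,272),):
    r=roller(im,P,b,27); print(cad(r[0]),r[2]-(22.7-90))
for nm,q,z in(("c low+y",(243,141),30),("c stop+y",(517,153),48)): print(nm,cad(onz("wrist",*q,z,P)))
```

```text
chock +y edge [-68.4  77.7] front [-52.9  50.1] frontblack [-44.9  48.4]
[-9.6 22.8] 2.141075897216794
[49.9 23.1] 8.327215957641599
c low+y [-123.6   86.7]
c stop+y [121.4  88.1]
```

```bash
python3 -m handwheel '[{"travel":[0,0,-35],"roll":0},{"travel":[0,0,-65],"roll":0},{"travel":[0,0,-80],"roll":0},{"travel":[0,0,-84],"roll":0},{"travel":[0,0,-85],"roll":0},{"travel":[0,0,-85],"roll":0}]'
python3 -m handwheel '[{"travel":[4,1.7,0],"roll":0},{"travel":[9,3.8,0],"roll":0},{"travel":[13,5.4,0],"roll":0},{"travel":[16,6.7,0],"roll":0},{"travel":[19,7.9,0],"roll":0},{"travel":[22,9.2,0],"roll":0},{"travel":[25,10.5,0],"roll":0},{"travel":[27,11.3,0],"roll":0}]'
python3 -m handwheel '[{"travel":[0,0,0],"roll":0},{"travel":[1,0.4,0],"roll":0},{"travel":[2,0.8,0],"roll":0},{"travel":[2,0.8,0],"roll":0}]'
python3 -m handwheel '[{"travel":[1,0.4,0],"roll":0},{"travel":[1,0.4,0],"roll":0}]'
python3 -m handwheel '[{"travel":[1,0.4,0],"roll":0},{"travel":[1,0.4,0],"roll":0}]'
```

```text
t: 19.5
eef_pos: [451.8, -258.9, 38.6]
tcp_rot: [0.657, 1.57, -0.516]
ft_force: [-0.3, 0.0, -0.6]
opening: 0.122
t: 20.3
eef_pos: [478.4, -248.0, 38.2]
tcp_rot: [1.338, 1.571, 0.164]
ft_force: [-1.0, -0.5, 0.4]
opening: 0.122
t: 20.7
eef_pos: [480.2, -247.3, 38.2]
tcp_rot: [-3.14, 1.571, 1.969]
ft_force: [-0.4, 0.6, 0.6]
opening: 0.124
t: 20.9
eef_pos: [481.2, -246.9, 38.2]
tcp_rot: [1.414, 1.571, 0.24]
ft_force: [-1.0, -0.8, 1.5]
opening: 0.119
t: 21.1
eef_pos: [482.3, -246.5, 38.2]
tcp_rot: [1.573, 1.571, 0.399]
ft_force: [-1.5, -0.3, 1.3]
opening: 0.131
```

```bash
python3 -m handwheel '[{"travel":[1,0.4,0],"roll":0},{"travel":[1,0.4,0],"roll":0},{"travel":[1,0.4,0],"roll":0}]'
python3 - <<'E'
from rl import *
P=optics.camera_params("wrist"); im=optics.read_camera("wrist")
cv2.imwrite("pics/w11.png",im[:,:,::-1]); s=env.state();print(s["eef_pos"],cad(s["eef_pos"]),s["ft_force"])
a=optics.read_camera("side");crop(a,190,190,170,130,4.7,"pics/d11.png")
b=optics.read_camera("scene");crop(b,240,200,170,130,4.7,"pics/s11.png")
E
```

```text
t: 21.4
eef_pos: [483.0, -246.1, 38.2]
tcp_rot: [-2.382, 1.57, 2.727]
ft_force: [-5.1, -2.4, 2.8]
opening: 0.126
[ 482.98680256 -246.13104343   38.17447449] [-55.5  28. ] [-4.56510313 -2.20760774  1.9085965 ]
```

View pics/w11.png

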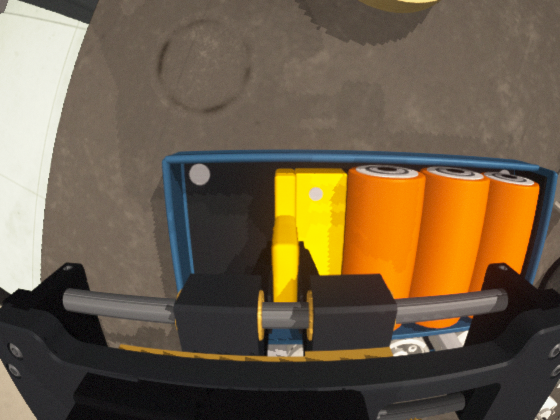

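View pics/d11.png

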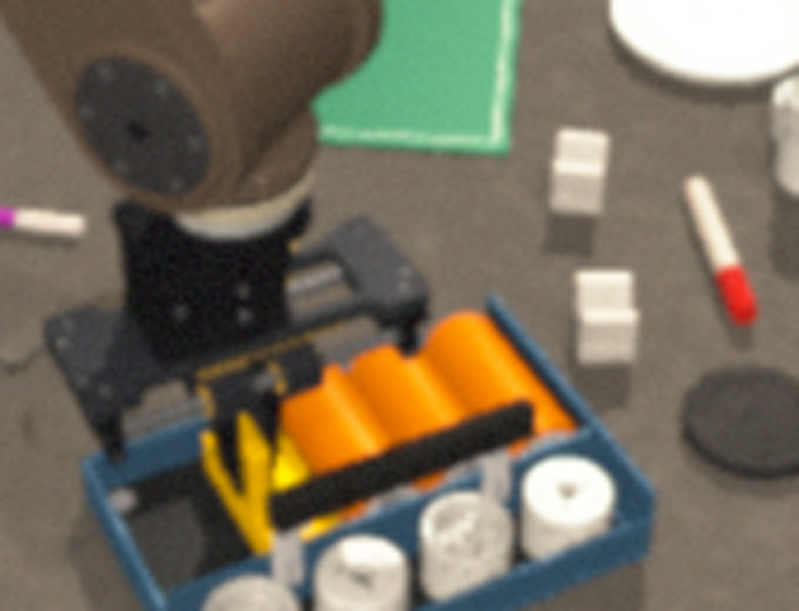

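View pics/s11.png

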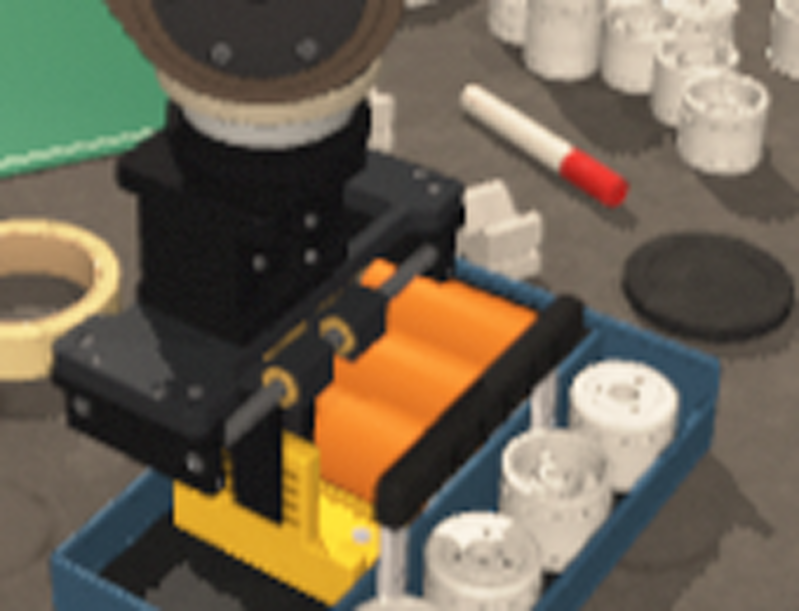

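The row is tight: push force about 5 N and chock mid at caddy x≈-33. Now I release it.

```bash
python3 -m handwheel '[{"travel":[0,0,0],"roll":0},{"travel":[0,0,0],"roll":0},{"travel":[0,0,0],"roll":0}]' 0.5
python3 -m handwheel '[{"travel":[0,0,10],"roll":0},{"travel":[0,0,40],"roll":0},{"travel":[0,0,90],"roll":0},{"travel":[0,0,130],"roll":0},{"travel":[10,-15,150],"roll":-8},{"travel":[20,-30,150],"roll":-16},{"travel":[30,-40,150],"roll":-24},{"travel":[40,-50,150],"roll":-32}]'
python3 -m handwheel '[{"travel":[0,0,0],"roll":0},{"travel":[0,0,0],"roll":0}]'
python3 - <<'E'
from rl import *
import pickle
P=optics.camera_params("wrist"); im=optics.read_camera("wrist");pickle.dump((P,im),open("w12.pkl","wb"))
cv2.imwrite("pics/w12.png",im[:,:,::-1]); s=env.state();print(s["eef_pos"],cad(s["eef_pos"]),s["joints"])
b=optics.read_camera("scene");crop(b,240,200,170,130,4.7,"pics/s12.png")
E
```

```text
t: 21.85
eef_pos: [483.6, -246.1, 38.2]
tcp_rot: [0.928, 1.57, -0.247]
ft_force: [-0.4, 0.2, 0.1]
opening: 0.242
t: 22.65
eef_pos: [523.6, -296.5, 189.3]
tcp_rot: [1.241, 1.569, -0.498]
ft_force: [0.6, -0.4, -1.0]
opening: 0.25
t: 22.85
eef_pos: [522.8, -295.7, 188.3]
tcp_rot: [-2.386, 1.571, 2.168]
ft_force: [0.2, 0.3, 0.3]
opening: 0.251
[ 522.74903706 -295.57220863  188.36222002] [-37.9 -33. ] [-6.24598502e-01  4.83190408e-01  1.65148185e+00  9.23715221e-05
  1.00719103e+00 -4.66606017e-01]
```

View pics/w12.png

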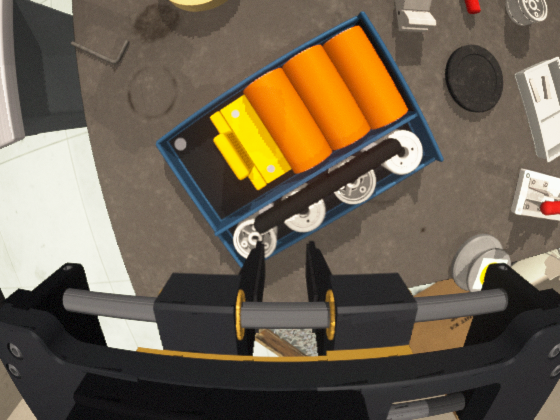

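View pics/s12.png

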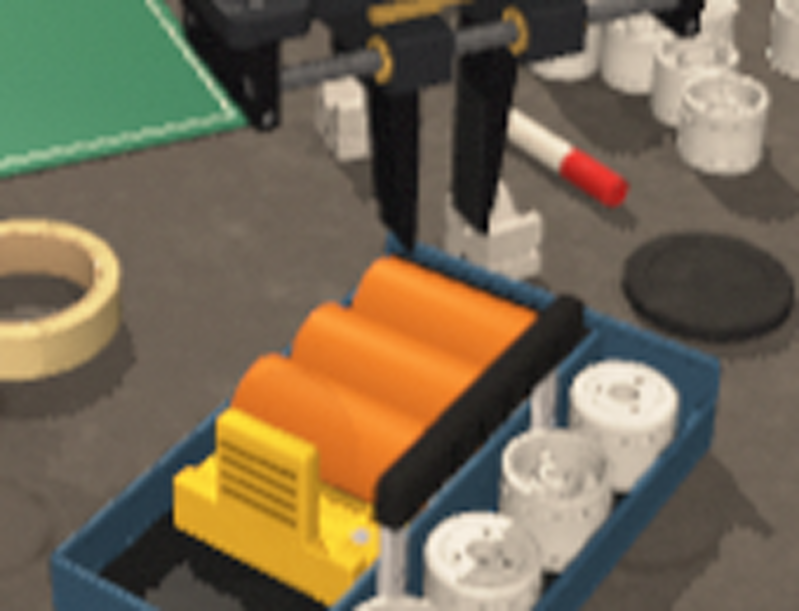

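Run:
```python
from rl import *
import pickle
P,im=pickle.load(open("w12.pkl","rb"))
crop(im,225,120,210,150,3.8,"pics/w12c.png")
for nm,q,z in(("low+y",(157.5,144),30),("stop+y",(364,13),48),("stop-y",(439,160),48),("h1",(260,222),91),("h2",(396,148),91)): 
    w=onz("wrist",*q,z,P); print(nm,w[:2].round(1),cad(w))
```

```text
low+y [ 398.2 -222.6] [-124.7   82.4]
stop+y [ 626.9 -127.3] [123.1  82. ]
stop-y [ 687.2 -282.2] [118.9 -84.1]
h1 [ 499.9 -304.7] [-62.6 -32.6]
h2 [ 625.4 -257.5] [ 71.5 -37.5]
```

View pics/w12c.png

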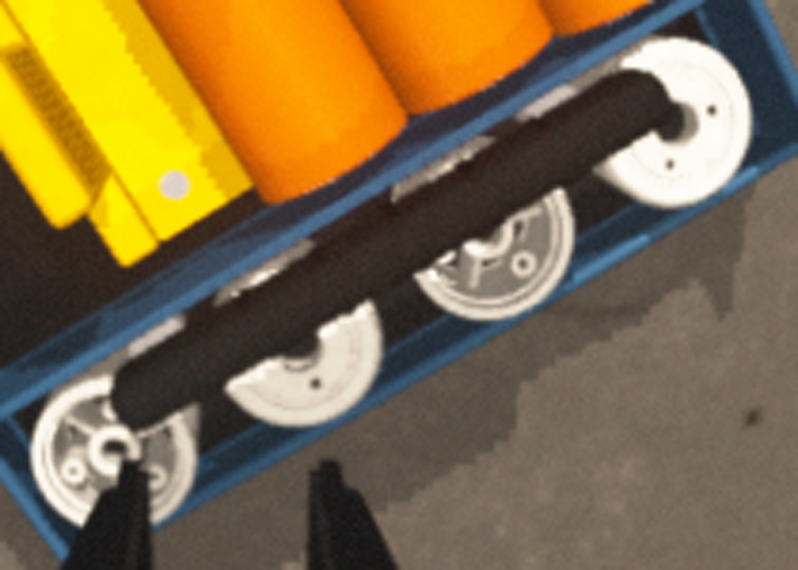

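```bash
python3 -m handwheel '[{"travel":[8,3,0],"roll":-8},{"travel":[16,6,0],"roll":-16},{"travel":[24,9,-10],"roll":-24},{"travel":[32,12,-20],"roll":-32},{"travel":[40,15,-40],"roll":-40},{"travel":[44.7,16.7,-55],"roll":-48},{"travel":[44.7,16.7,-60],"roll":-56},{"travel":[44.7,16.7,-60],"roll":-58}]' 0.16
python3 -m handwheel '[{"travel":[0,0,0],"roll":0},{"travel":[0,0,0],"roll":0}]'
python3 - <<'E'
from rl import *
P=optics.camera_params("wrist"); im=optics.read_camera("wrist")
cv2.imwrite("pics/w13.png",im[:,:,::-1]); s=env.state();print(s["eef_pos"],cad(s["eef_pos"]),s["joints"],s["opening"])
b=optics.read_camera("side");crop(b,190,190,170,130,4.7,"pics/d13.png")
E
```

```text
t: 23.75
eef_pos: [567.3, -278.6, 127.3]
tcp_rot: [-0.933, 1.569, 2.603]
ft_force: [0.2, 0.7, 0.2]
opening: 0.419
t: 23.95
eef_pos: [567.8, -279.2, 128.5]
tcp_rot: [1.965, 1.57, -0.777]
ft_force: [0.7, -0.5, 0.5]
opening: 0.422
[ 567.81569394 -279.24950397  128.51953927] [ 10.  -35.3] [-5.61378243e-01  5.93084867e-01  1.62724066e+00 -5.67394164e-05
  9.20852854e-01  6.10589088e-01] 0.4208247352967264
```

View pics/w13.png

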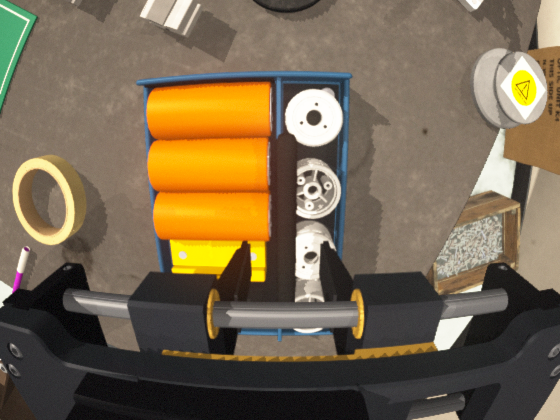

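View pics/d13.png

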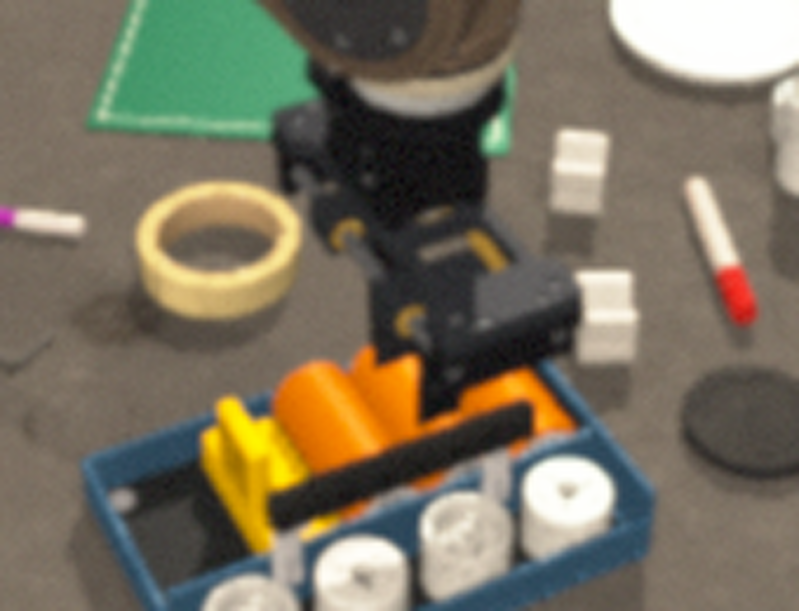

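```bash
python3 -m handwheel '[{"travel":[0,0,-25],"roll":0},{"travel":[0,0,-50],"roll":0},{"travel":[0,0,-65],"roll":0},{"travel":[0,0,-68.5],"roll":0},{"travel":[0,0,-68.5],"roll":0},{"travel":[0,0,-68.5],"roll":0}]'
python3 -m handwheel '[{"travel":[0,0,0],"roll":0},{"travel":[0,0,0],"roll":0},{"travel":[0,0,0],"roll":0},{"travel":[0,0,0],"roll":0},{"travel":[0,0,0],"roll":0},{"travel":[0,0,0],"roll":0},{"travel":[0,0,0],"roll":0},{"travel":[0,0,0],"roll":0}]' 1
python3 -c "
from cell import env
print(env.state())"
```

```text
t: 24.65
eef_pos: [568.3, -279.7, 60.6]
tcp_rot: [2.153, 1.569, -0.592]
ft_force: [-0.3, 0.1, -0.5]
opening: 0.422
t: 25.45
eef_pos: [568.0, -279.5, 59.9]
tcp_rot: [2.02, 1.57, -0.725]
ft_force: [0.0, -0.4, 5.5]
opening: 0.148
{'t': 25.45, 'joints': array([-5.61538161e-01,  6.80510776e-01,  1.67528844e+00, -1.32035474e-04,
        7.85227431e-01,  6.12792419e-01]), 'qvel': array([5.91963612e-04, 2.71408649e-03, 1.11109765e-03, 8.91196612e-05,
       3.09017818e-04, 3.39563908e-04]), 'tau': array([ 2.71343356e-01, -6.36231923e+01, -1.84115231e+01,  1.47399288e-01,
       -1.20018697e-01,  1.76845322e-02]), 'eef_pos': array([ 568.02314824, -279.51438384,   59.93085593]), 'tcp_rot': array([ 2.02004428,  1.57022267, -0.72498927]), 'ft_force': array([ 0.00631834, -0.41039983,  5.54882512]), 'moment': array([-0.10189845,  0.28305399,  0.04580029]), 'opening': 0.14757766111948922}
```

```bash
python3 -m handwheel '[{"travel":[0,0,2],"roll":0},{"travel":[0,0,4],"roll":0},{"travel":[0,0,7],"roll":0},{"travel":[0,0,10],"roll":0},{"travel":[0,0,10],"roll":0},{"travel":[0,0,10],"roll":0}]'
python3 - <<'E'
from rl import *
s=env.state(); print(s["eef_pos"],s["ft_force"],s["moment"],s["opening"])
im=optics.read_camera("wrist"); cv2.imwrite("pics/w14.png",im[:,:,::-1])
b=optics.read_camera("side");crop(b,190,190,170,130,4.7,"pics/d14.png")
b=optics.read_camera("scene");crop(b,240,200,170,130,4.7,"pics/s14.png")
E
```

```text
t: 26.05
eef_pos: [567.9, -279.4, 69.6]
tcp_rot: [1.005, 1.571, -1.74]
ft_force: [0.2, 0.5, -9.0]
opening: 0.145
[ 567.86756311 -279.37618885   69.6311626 ] [ 0.24137289  0.53074278 -8.9879343 ] [-0.3383068   0.12039387  0.0086868 ] 0.14519113459303365
```

View pics/d14.png

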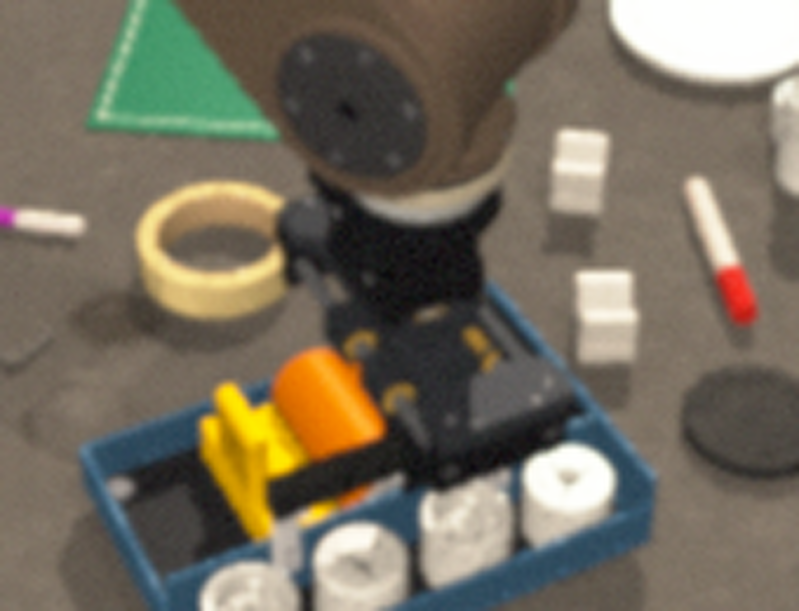

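View pics/s14.png

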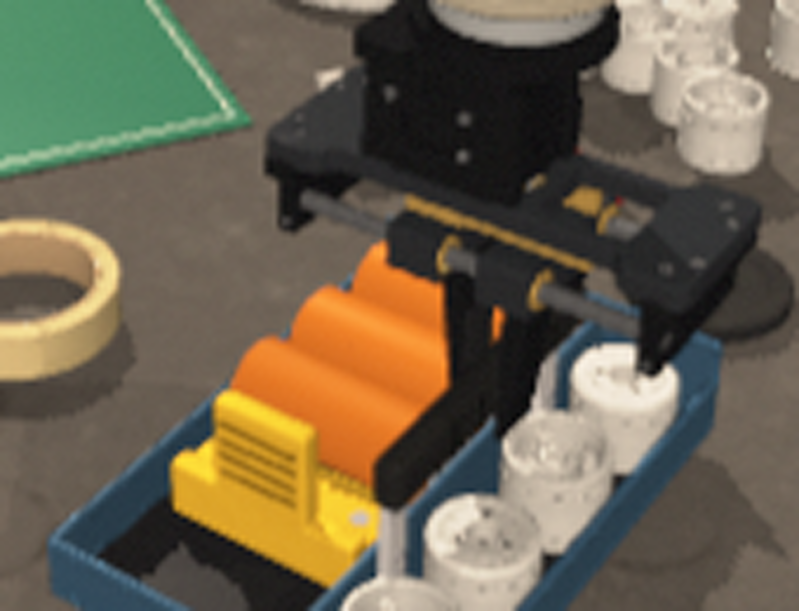

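View pics/w14.png

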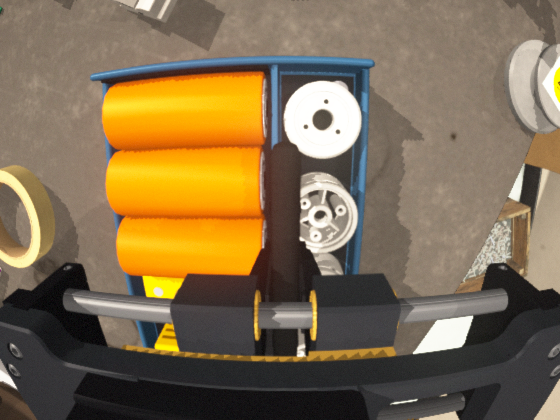

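The caddy hangs level at 10 mm with the row tight. I lift further and carry it.

```bash
python3 -m handwheel '[{"travel":[0,0,3],"roll":0},{"travel":[0,0,8],"roll":0},{"travel":[0,0,15],"roll":0},{"travel":[0,0,23],"roll":0},{"travel":[0,0,31],"roll":0},{"travel":[0,0,38],"roll":0},{"travel":[0,0,43],"roll":0},{"travel":[0,0,45],"roll":0}]'
python3 -m handwheel '[{"travel":[0,2,0],"roll":0},{"travel":[0,6,0],"roll":0},{"travel":[0,12,0],"roll":0},{"travel":[-1,20,0],"roll":0},{"travel":[-2,30,0],"roll":-0.5},{"travel":[-3,42,0],"roll":-1.2},{"travel":[-4,55,0],"roll":-2},{"travel":[-5,68,0],"roll":-3}]'
python3 - <<'E'
from rl import *
s=env.state(); print(s["eef_pos"],s["ft_force"],s["moment"],s["opening"])
im=optics.read_camera("wrist"); cv2.imwrite("pics/w15.png",im[:,:,::-1])
b=optics.read_camera("side");crop(b,190,150,170,130,4.7,"pics/d15.png")
E
```

```text
t: 27.0
eef_pos: [568.1, -279.5, 115.4]
tcp_rot: [2.118, 1.57, -0.627]
ft_force: [-1.2, 0.2, -8.6]
opening: 0.145
t: 27.8
eef_pos: [562.7, -210.0, 114.7]
tcp_rot: [-1.23, 1.571, 2.254]
ft_force: [-0.8, 0.3, -8.2]
opening: 0.144
[ 562.72387074 -210.02122268  114.69783982] [-0.79180697  0.28747275 -8.23216309] [-0.37269587  0.07357988  0.02087696] 0.14448746938588986
```

View pics/d15.png

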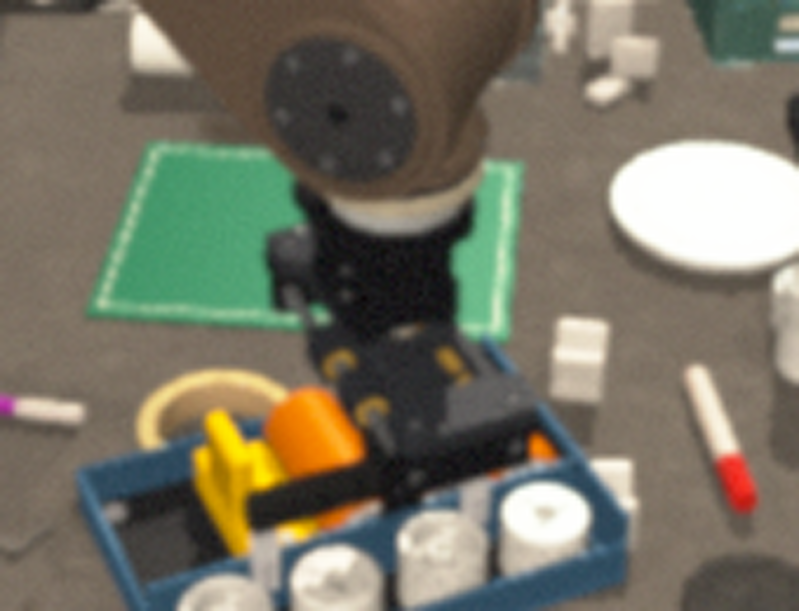

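View pics/w15.png

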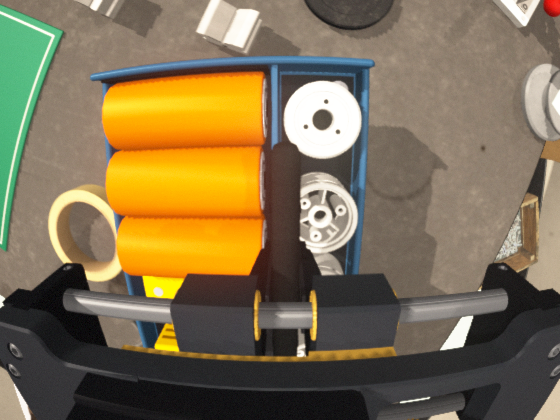

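```bash
python3 -m handwheel '[{"travel":[0,4,0],"roll":0},{"travel":[-1,10,0],"roll":-0.5},{"travel":[-2,19,0],"roll":-1.5},{"travel":[-3,31,0],"roll":-3},{"travel":[-4,45,0],"roll":-4.5},{"travel":[-5,60,0],"roll":-6},{"travel":[-6,75,0],"roll":-7.5},{"travel":[-7,90,0],"roll":-9}]'
python3 -m handwheel '[{"travel":[-1,15,0],"roll":-1.5},{"travel":[-2,30,0],"roll":-3},{"travel":[-3,45,0],"roll":-4.5},{"travel":[-4,60,0],"roll":-6},{"travel":[-5,75,0],"roll":-7.5},{"travel":[-6,90,0],"roll":-9},{"travel":[-7,105,0],"roll":-10.5},{"travel":[-8,120,0],"roll":-12}]'
python3 -m handwheel '[{"travel":[-1,15,0],"roll":-1.5},{"travel":[-2,30,0],"roll":-3},{"travel":[-3,45,0],"roll":-4.5},{"travel":[-4,60,0],"roll":-6},{"travel":[-5,75,0],"roll":-7.5},{"travel":[-5,87,0],"roll":-8.2},{"travel":[-5,96,0],"roll":-8.8},{"travel":[-5,102,0],"roll":-8.8}]'
python3 -m handwheel '[{"travel":[0,15,-2],"roll":0},{"travel":[0,28,-6],"roll":0},{"travel":[0.4,38,-12],"roll":0},{"travel":[0.4,46,-18],"roll":0},{"travel":[0.4,52,-23],"roll":0},{"travel":[0.4,54.6,-26],"roll":0},{"travel":[0.4,54.6,-27],"roll":0},{"travel":[0.4,54.6,-27],"roll":0}]'
python3 - <<'E'
from rl import *
s=env.state(); print(s["eef_pos"],s["joints"],s["ft_force"],s["moment"],s["opening"])
P=optics.camera_params("wrist");im=optics.read_camera("wrist"); cv2.imwrite("pics/w16.png",im[:,:,::-1])
b=optics.read_camera("side");crop(b,190,150,170,130,4.7,"pics/d16.png")
b=optics.read_camera("scene");crop(b,150,150,200,150,4,"pics/s16.png")
E
```

```text
t: 28.7
eef_pos: [555.7, -120.8, 114.7]
tcp_rot: [1.296, 1.571, -1.661]
ft_force: [-0.1, -0.3, -8.2]
opening: 0.145
t: 29.5
eef_pos: [547.7, -0.8, 114.7]
tcp_rot: [1.256, 1.571, -1.91]
ft_force: [-0.9, 0.2, -9.1]
opening: 0.146
t: 30.3
eef_pos: [542.8, 101.2, 114.6]
tcp_rot: [0.847, 1.571, -2.47]
ft_force: [0.1, 1.1, -9.0]
opening: 0.147
t: 31.1
eef_pos: [543.3, 155.0, 87.5]
tcp_rot: [0.81, 1.57, -2.507]
ft_force: [0.7, 0.5, -7.7]
opening: 0.148
[543.29975647 154.9636741   87.50894601] [ 1.61016516e-01  5.67386204e-01  1.83260268e+00 -2.36935487e-04
  7.41916420e-01  1.90805573e+00] [ 0.65950271  0.49098664 -7.72096398] [-0.27232924  0.23333848  0.01516213] 0.14789948798103628
```

View pics/d16.png

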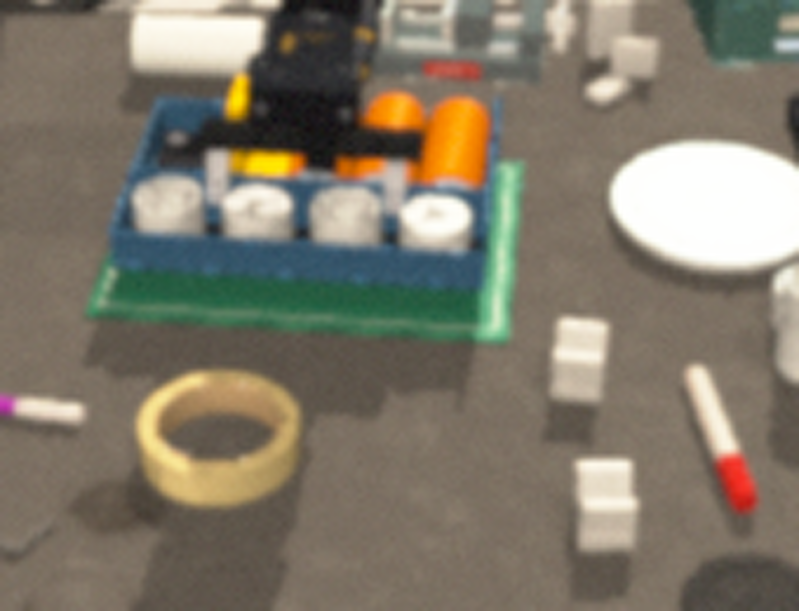

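View pics/w16.png

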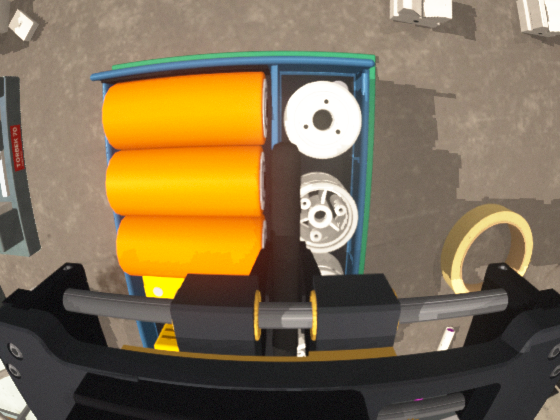

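View pics/s16.png

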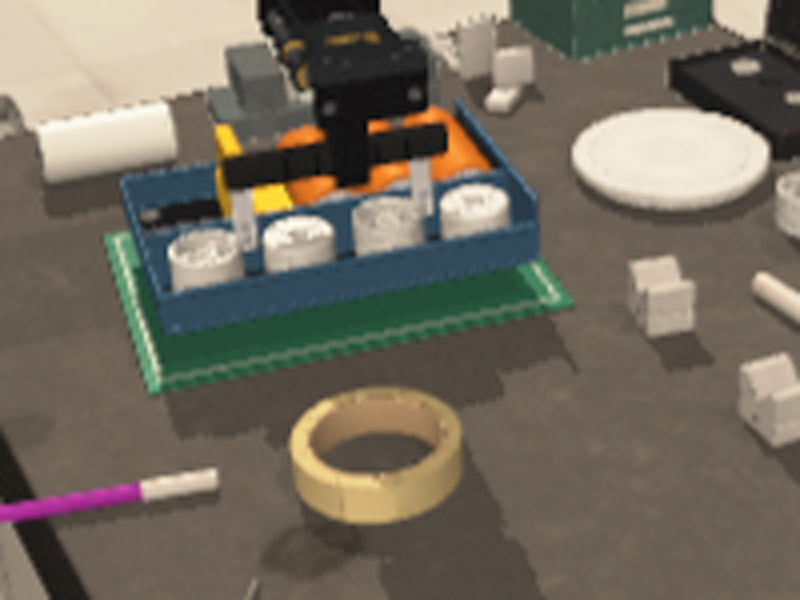

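```bash
python3 -m handwheel '[{"travel":[0,0,-4],"roll":0},{"travel":[0,0,-9],"roll":0},{"travel":[0,0,-14],"roll":0},{"travel":[0,0,-18],"roll":0},{"travel":[0,0,-21],"roll":0},{"travel":[0,0,-23],"roll":0},{"travel":[0,0,-24.2],"roll":0},{"travel":[0,0,-24.5],"roll":0}]'
python3 -m handwheel '[{"travel":[0,0,0],"roll":0},{"travel":[0,0,0],"roll":0},{"travel":[0,0,0],"roll":0}]'
python3 - <<'E'
from rl import *
b=optics.read_camera("side");crop(b,190,150,170,130,4.7,"pics/d17.png")
E
```

```text
t: 32.05
eef_pos: [543.3, 155.2, 63.1]
tcp_rot: [1.663, 1.571, -1.655]
ft_force: [0.4, 0.9, -6.5]
opening: 0.146
t: 32.35
eef_pos: [543.3, 155.2, 63.3]
tcp_rot: [2.888, 1.571, -0.43]
ft_force: [-0.2, 1.8, -9.2]
opening: 0.146
```

View pics/d17.png

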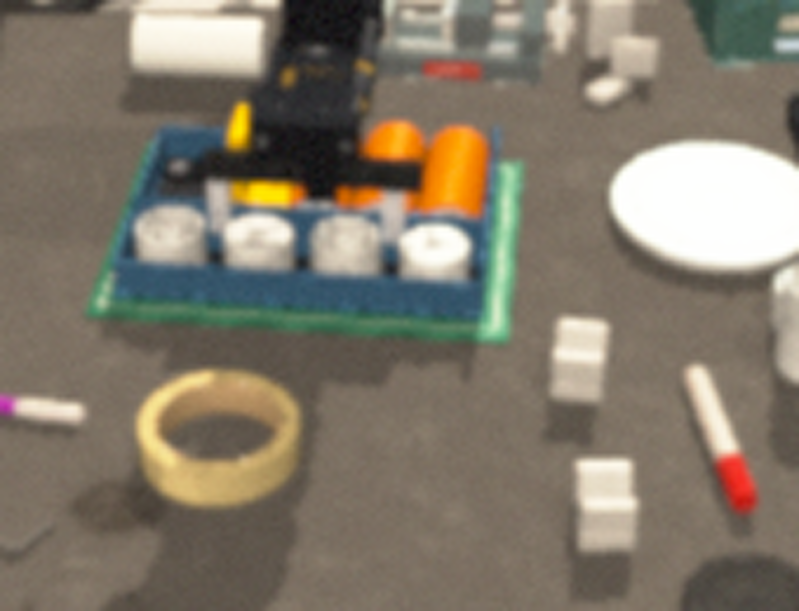

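Run:
```python
from rl import *
d=lambda x,y:(190+x/4.7,150+y/4.7)
M=[onz("side",*d(*q),3)[:2] for q in((91,316),(508,341))]; C=[onz("side",*d(*q),3.5)[:2] for q in((117,299),(483,321))]
c,s=np.cos(np.radians(-10.1)),np.sin(np.radians(-10.1))
for p in M+C:
    e=p-np.array([539.7,191.8]); print(p.round(1),"mat frame",np.round([c*e[0]+s*e[1],-s*e[0]+c*e[1]],1))
```

```text
[387.4 105.2] mat frame [-134.7 -112. ]
[662.6  57.5] mat frame [ 144.6 -110.7]
[404.3 122.3] mat frame [-121.1  -92.2]
[648.6  79.7] mat frame [126.8 -91.3]
```

```bash
python3 -m handwheel '[{"travel":[0.5,1,0],"roll":0},{"travel":[1,2,0],"roll":0},{"travel":[1,3,-0.3],"roll":0},{"travel":[1,3,-0.8],"roll":0},{"travel":[1,3,-1.2],"roll":0},{"travel":[1,3,-1.2],"roll":0}]'
python3 -m handwheel '[{"travel":[0,0,-0.5],"roll":0},{"travel":[0,0,-0.5],"roll":0}]'
python3 -m handwheel '[{"travel":[0,0,-0.5],"roll":0},{"travel":[0,0,-0.5],"roll":0}]'
```

```text
t: 33.0
eef_pos: [544.5, 158.4, 62.9]
tcp_rot: [-2.707, 1.57, 0.259]
ft_force: [-2.6, 0.2, 6.2]
opening: 0.146
t: 33.2
eef_pos: [544.5, 158.4, 62.9]
tcp_rot: [-2.753, 1.569, 0.212]
ft_force: [-5.2, -0.4, 11.4]
opening: 0.146
t: 33.4
eef_pos: [544.6, 158.4, 62.9]
tcp_rot: [-2.766, 1.569, 0.199]
ft_force: [-6.3, -0.7, 17.9]
opening: 0.149
```

Landed on the mat. I unload the press, open and retreat straight up.

```bash
python3 -m handwheel '[{"travel":[0,0,0.8],"roll":0},{"travel":[0,0,1.3],"roll":0},{"travel":[0,0,1.3],"roll":0}]'
python3 -m handwheel '[{"travel":[0,0,0],"roll":0},{"travel":[0,0,0],"roll":0},{"travel":[0,0,0],"roll":0},{"travel":[0,0,0],"roll":0},{"travel":[0,0,0],"roll":0}]' 0.16
python3 -m handwheel '[{"travel":[0,0,8],"roll":0},{"travel":[0,0,25],"roll":0},{"travel":[0,0,60],"roll":0},{"travel":[0,0,100],"roll":0},{"travel":[0,0,140],"roll":0},{"travel":[0,0,175],"roll":0},{"travel":[0,0,185],"roll":0},{"travel":[0,0,185],"roll":0}]'
python3 - <<'E'
from rl import *
P=optics.camera_params("wrist");im=optics.read_camera("wrist"); cv2.imwrite("pics/w18.png",im[:,:,::-1])
import pickle; pickle.dump((P,im),open("w18.pkl","wb"))
b=optics.read_camera("side");crop(b,190,150,170,130,4.7,"pics/d18.png"); b=optics.read_camera("scene");crop(b,150,150,200,150,4,"pics/s18.png")
E
```

```text
t: 33.7
eef_pos: [544.5, 158.4, 62.9]
tcp_rot: [-2.701, 1.57, 0.265]
ft_force: [-3.1, 0.8, 7.7]
opening: 0.144
t: 34.2
eef_pos: [544.4, 158.2, 62.2]
tcp_rot: [1.96, 1.571, -1.358]
ft_force: [0.0, 0.0, -0.8]
opening: 0.415
t: 35.0
eef_pos: [544.6, 158.3, 248.9]
tcp_rot: [-2.827, 1.568, 0.139]
ft_force: [0.0, -0.6, 0.0]
opening: 0.418
```

View pics/w18.png

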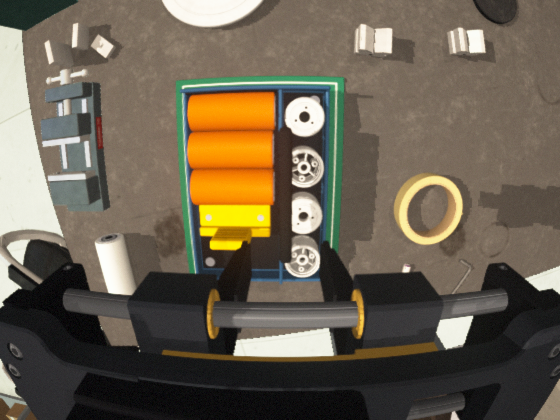

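View pics/d18.png

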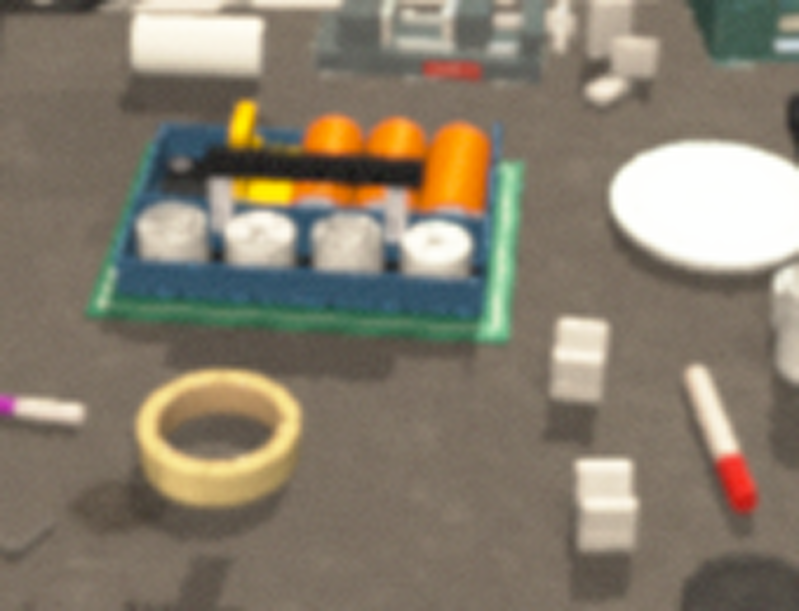

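View pics/s18.png

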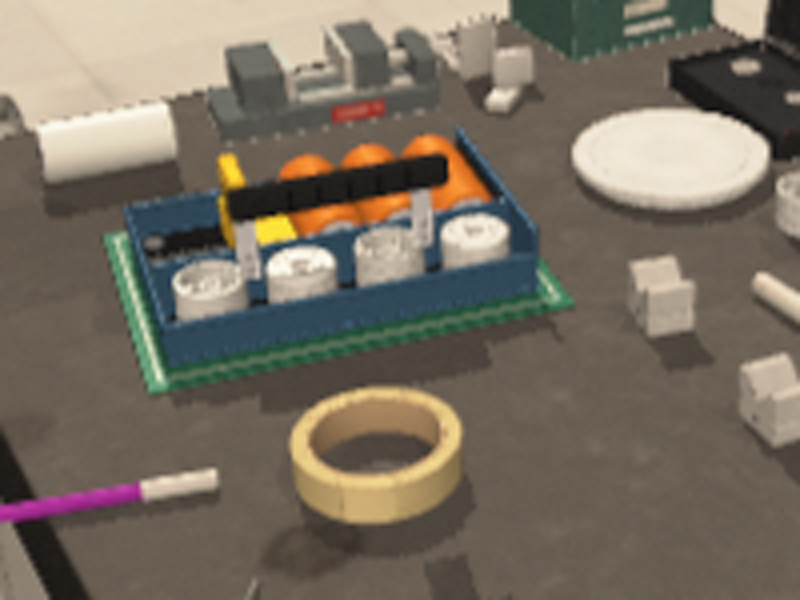

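The caddy stands flat and square inside the mat's border, the row is tight, and the bystanders haven't moved. Handing in.

```bash
python3 -c "
from cell import job,env
print(env.state()['t']); print(job.job_done())"
```

```text
35.15
the job is handed in; nothing more can be done
None
```

I placed both amber rollers in the wide bay beside the third, and the chock is packed in behind them. The push peaked at about 5 N, with chock mid at roughly caddy x = -33 mm. I then lifted the caddy by its handle, carried it level and set it on the green mat. I handed in at t = 35.2 s with the gripper open and about 95 mm above the handle; no verdict was reported.

**Last checks:**
- **Caddy:** In the last pictures from all three cameras it looks flat and square on the mat. The numeric check was made just before landing and put it 2–5 mm off centre. I then shifted it about 3 mm and did not re-measure.
- **Row:** The three rollers and the chock look tight in those pictures. This was judged by eye, not measured after the release.
- **Bystanders:** The tape roll and red marker look unmoved. The cap is only partly visible in the last pictures, but the gripper never went near it.

**What disagreed:**
- The moment reading during the lift suggested the load's centre was about 25 mm further toward the stop than I assumed. The pictures showed no tilt.
- On setting down I pressed to about 18 N for a moment, then eased off before letting go.

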